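Slide the phone stand into the desk rail and pin it

TASK

Pick up the wooden phone stand by its block, feed its foot rounded end first into the open end of the desk rail, and slide it along fully home against the stop so that its hole lies over the hole in the rail. Then take the metal locking pin out of its holder and put it down through both holes until its knob sits on the stand's foot, and let go. Leave the mug, the plant pot and the notebook where they are.

Things in the scene. Friction and masses are not known exactly. Their poses are not given: they have to be found in the camera images.
- rail: Desk rail fixed to the desk: wood base 194 x 72 mm, 12 mm high, carrying an aluminium channel 182 mm long, slot facing up. Inside it is 48 mm wide and 9 mm high (12 to 21 mm above the desk); two lips (top 26 mm above the desk) leave a 28 mm slot. One end is open, the other has a stop 30 mm high. Origin: centre of the underside; x runs towards the stop, z up.
- rail_mouth (a point): Middle of the rail's channel floor at the open end, the only way in; 12 mm above the desk. Its x axis runs into the channel along the rail, z up. The stop's face is 170 mm along x from here.
- rail_hole (a point): Centre of the 13 mm round hole in the rail's channel floor, at floor level (12 mm above the desk; it goes 12 mm down to the desk), 77 mm along x from rail_mouth. Same axes as rail_mouth.
- stand_block (a point): Phone stand, loose, about 260 g: centre of its wooden block, 40 long (x) x 44 wide (y, grip across here) x 40 mm high, with a 12 mm groove along x in its top. On the desk this point is 44 mm up. x points to the foot's rounded nose, z up. Below is a dark steel T-foot 113 mm long: bottom flange 44 mm wide, 6 mm thick; neck 24 mm wide, up to 24 mm above the underside.
- stand_nose (a point): Tip of the stand's rounded nose, half-way up the flange (3 mm above the foot's underside), 33 mm ahead of stand_block along x; the foot's square tail is 80 mm behind stand_block. At home the nose touches the rail's stop. Same axes as stand_block.
- stand_hole (a point): Centre of the 12 mm round vertical hole through the stand's foot, at its top face (24 mm above the foot's underside), 60 mm behind stand_block along the stand's x. Same axes as stand_block. With the stand home it is straight above rail_hole, by 24 mm.
- pin_knob (a point): Metal locking pin, loose, about 80 g, upright in its holder: point on its axis 58 mm above its lower tip, near the middle of its knob. z along the pin, up. Straight round knob 20 mm in diameter, from its shoulder 34 mm above the tip to 74 mm; below it a shank 8 mm in diameter, tapered tip. In the holder this point is 64 mm above the desk; fully down in stand and rail, 48 mm above rail_hole.
- holder: Wooden block 46 x 46 x 40 mm high, fixed to the desk, with a 12 mm hole through its middle that holds the pin; origin at the centre of its underside.
- pot: Bystander: small terracotta plant pot, 62 mm diameter, 66 mm high with its plant; origin at the centre of its underside. Leave alone.
- mug: Bystander: white mug, 80 mm diameter, 85 mm high, handle on its y side; origin at the centre of its underside. Leave alone.
- notebook: Bystander: grey notebook 140 x 100 x 16 mm lying flat; origin at the centre of its underside. Leave alone.
Things that resemble listed ones, but are neither listed nor needed, are in the scene too. There is more than one size of the part that bears stand_block; the job needs the smaller.

How it is judged:
On the way, in this order (a step that is already met when the one before it is completed fails the run):
1. the stand's foot has entered the channel through the open end, nose first (x of stand_nose in the frame of rail_mouth between 0.012 and 0.12 m and y of stand_nose in the frame of rail_mouth between -0.005 and 0.005 m and z of stand_nose in the frame of rail_mouth between -0.001 and 0.009 m), for 0.05 s.
2. the stand is home against the stop, under the lips, its hole over the rail's hole (x of stand_hole in the frame of rail_hole between -0.0035 and 0.004 m and y of stand_hole in the frame of rail_hole between -0.004 and 0.004 m and z of stand_hole in the frame of rail_hole between 0.021 and 0.029 m and angle between the x axis of stand_hole and the x axis of rail_hole, either way round below 0.08 rad), for 0.2 s.
At the end, for the whole second after the job is handed in: Stand in the channel, home at the stop: its hole within 3.5 mm along and 4 mm across of the rail's hole, in line within 0.08 rad. Pin through both holes, upright within 0.12 rad, knob within 3.5 mm of the foot, its centre within 6 mm of the hole's axis. Released, at rest (all of step 2 and z of pin_knob in the frame of rail_hole between 0.044 and 0.0515 m and horizontal distance between pin_knob and rail_hole below 0.006 m and angle between pin_knob's own z axis and vertical below 0.12 rad and linear speed of each of stand, pin below 0.02 m/s); the robot touches nothing.
It fails at once if the mug is moved by more than 30 mm (distance of mug from where it was at the start of the episode above 0.03 m).
It fails at once if the pot is moved by more than 30 mm (distance of pot from where it was at the start of the episode above 0.03 m).
It fails at once if the notebook is moved by more than 30 mm (distance of notebook from where it was at the start of the episode above 0.03 m).
It also fails if it takes over 69 s, if anything falls off the work surface, if the arm or the gripper's body presses on something with over 40 N, if the wrist force passes 120 N, or if a joint passes its speed limit or range.

ROBOT

A 6-joint arm with a two-finger parallel gripper is mounted at the origin on the work surface. World frame = base frame: x ahead of the robot, y to its left, z up, the work surface at z = 0. Lengths are in m, angles in rad, forces in N, time in s.
With the tool pointing down it reaches from about 0.35 to 0.775 m from the base axis. Payload 5.5 kg.
Tool frame: the origin (TCP) lies on the centre line of the jaws, within the pads' length; the fingertips stand 14 mm ahead of it and the grasp point (between the pads) lies 5 mm behind it; z points along the fingers, y is the direction in which the jaws open and shut (so a half turn about z gives the same grasp; the last joint's range is limited). The gripper opens to 85 mm and grips with 20 to 120 N. Pads are 22 mm wide; open, the fingers measure 114 mm over their backs; the gripper's body (76 mm by 85 mm) begins 54 mm behind the grasp point. The pads swing forward as they close: fully open they stand 13 mm farther back than shut.
Start: joints at [-1.402, 0.313, 0.046, 1.304, 0, 1.431], TCP at [0.175, -0.548, 0.245] pointing down, gripper open.
Joint ranges: [-2.76, 2.76], [-0.86, 1.69], [-1.03, 1.26], [-2.2, 2.34], [-1.47, 1.5], [-3.14, 3.14]. Speed limits (rad/s): [2.57, 2.57, 3.14, 3.14, 3.14, 3.14].

INTERFACE

Orientations are given as a unit quaternion [x, y, z, w].
In Python, from cell import robot, cams, workorder gives the robot as it stands.
- The arm moves only by the tool step_arm, never from a script. Its argument "moves" is a list of rows, each an object with "xyz": the shift along the tool's x, y, z each as a share of 300 mm, from -1 to 1, a list of three; "turn": the turn about the tool's z as a share of 0.12 rad, from -1 to 1; "gripper": the opening, from 0 (shut) to 1 (fully open). A call has exactly 10 rows; each row shifts and turns the commanded pose from where the row before left it, along the tool's axes as they then stand; what a row does not reach is not made up. A row lasts 1/8 s, in which the tool goes at most 62.5 mm and 10.7 degrees, less where a joint would pass 70% of its speed; a pose out of reach is approached as far as the arm can. A call with a number of a shift or a turn outside -1 to 1 is refused whole. A call with a gripper value outside its range is refused whole. The fingers move at their own pace and stop on an object; "force" is the grip in N (left out, the last holds). Time passes only in rows, so rows that do not move let the fingers close, or fill a call up. It gives the time, the measured TCP pose, the force and the opening at its end, in the units of the state.
- robot.get_obs(): the state, without advancing time (a new reading comes with each control period).
- cams.camera(name): name is "scene" or "top" or "wrist"; returns the picture (384x512x3 uint8, red, green, blue); there is no depth.
- cams.camera_model(name): a dict with "vfov" (degrees; the focal length in pixels is half the picture's height over the tangent of half this angle, whatever the lens; pixels are square), "cx", "cy" (the principal point, pixels), "R" (3x3) and "t" (3): a world point X has camera coordinates R X + t. Camera axes: x right, y down, z forward; pixel columns grow to the right and rows downward; lengths in m; the calibration is good to about 2 mm. A picture is of the moment at which its call begins: read the wrist's pose just before it. camera_model takes no time and is no camera call; for the wrist camera it gives the pose at the moment of the call.
- workorder.sign_off(): hands the job in, once; it reports no verdict.
The state is a dict: "time_s": time; "joints": joint angles; "joint_velocities": joint speeds; "tau": joint torques, N m; "position": TCP position; "orientation": TCP orientation; "contact_force": force on the tool from outside, world axes, zero at the start; "moment": the same for the moment, N m; "finger_gap": finger opening in m.
Only numpy, scipy, OpenCV 4.12 (cv2) and the standard library are available. Lean on these libraries where they do the work, as an engineer would, in place of code of your own. Each camera call takes 0.05 s, during which the arm holds its last target.

## Working session

There is one attempt and no reset: what is moved stays moved. The work goes in short steps, Python scripts to look and compute and a tool call to move; the robot and the scene stay as the last step left them, time stands still between calls to the robot, and variables do not carry over. Pictures are saved under pics/ and viewed, and the job is handed in when it is done.

Besides the shell and the picture viewer there is one more tool, called after "Emit:" as name(argument=value, ...), one argument or row to a line, values as JSON. step_arm: Moves the arm, as the interface text tells. Its arguments: {"type":"object","properties":{"moves":{"type":"array","items":{"type":"object","properties":{"xyz":{"type":"array","items":{"type":"number","minimum":-1,"maximum":1}},"turn":{"type":"number","minimum":-1,"maximum":1},"gripper":{"type":"number"}}}},"force":{"type":"number"}},"required":["moves"]}

```bash
ls; mkdir -p pics; python3 - <<'E'
from cell import robot,cams
import cv2,json
o=robot.get_obs();print(o)
for n in ["scene","top","wrist"]:
    m=cams.camera_model(n);print(n,m)
    im=cams.camera(n);cv2.imwrite(f"pics/{n}0.png",im[...,::-1])
E
```

```text
pics
{'time_s': 0.0, 'joints': array([-1.40160713e+00,  3.14017195e-01,  4.49828448e-02,  1.30358659e+00,
       -2.19969960e-06,  1.43120982e+00]), 'joint_velocities': array([ 5.18575308e-04,  5.61442931e-04, -8.18778871e-04, -9.50224269e-04,
        7.87679978e-05, -6.07499727e-04]), 'tau': array([-1.43619955e-04, -4.80633116e+01,  2.98530400e+01,  1.95192610e-02,
       -1.99249271e-04,  1.64142602e-05]), 'position': array([ 0.17465449, -0.54733099,  0.24440086]), 'orientation': array([ 9.88105438e-01,  1.53775197e-01, -1.46025820e-05, -9.12189064e-04]), 'contact_force': array([ 0.11120591, -0.37520223,  0.0118401 ]), 'moment': array([-0.01554708, -0.04454977,  0.01430236]), 'finger_gap': 0.08521768962767226}
scene {'vfov': 51.430169648103906, 'cx': 253.2405898254538, 'cy': 191.32866724395734, 'R': array([[ 0.75473821,  0.65595485, -0.0096679 ],
       [ 0.34020026, -0.40394827, -0.84916993],
       [-0.56092246,  0.63761198, -0.52803121]]), 't': array([-0.44486251, -0.13988795,  1.24672292])}
top {'vfov': 56.974637646820426, 'cx': 257.6313258364744, 'cy': 185.140540022522, 'R': array([[-0.01674225, -0.99928037,  0.03403592],
       [-0.98926677,  0.01161329, -0.14565847],
       [ 0.14515838, -0.03610925, -0.98874929]]), 't': array([0.00869503, 0.5751844 , 0.78839462])}
wrist {'vfov': 68.23244064577332, 'cx': 259.1649109399331, 'cy': 192.1796821966118, 'R': array([[ 0.303282  , -0.9528992 , -0.00176969],
       [-0.90892335, -0.28984236,  0.29974948],
       [-0.28614398, -0.08930011, -0.95401631]]), 't': array([-0.5730644 , -0.03759883,  0.38011918])}
```

View pics/scene0.png

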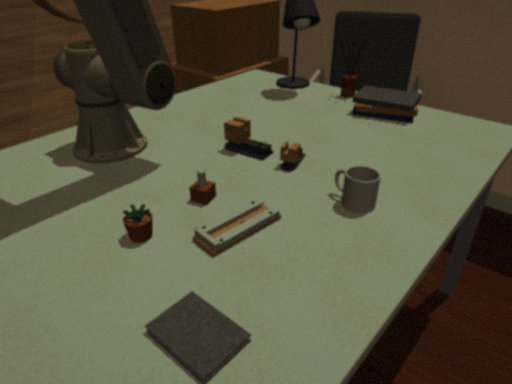

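View pics/top0.png

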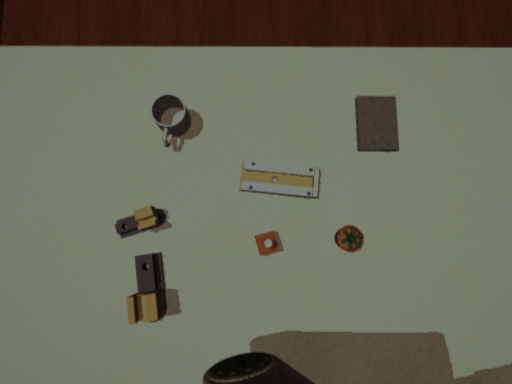

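View pics/wrist0.png

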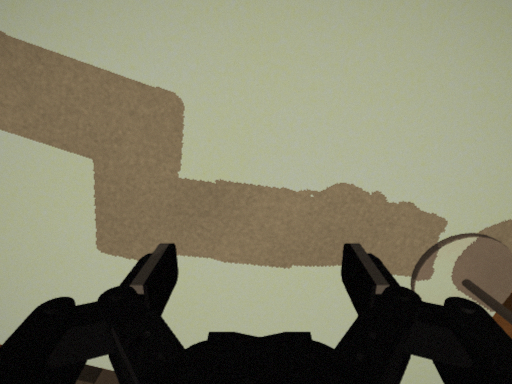

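The top picture shows the rail at (280,179) with its stop at the right, the holder and pin at (268,243), the mug at (171,115), the pot at (350,238) and the notebook at (377,124). There are two stand candidates: a smaller one at (140,221) and a larger one at (147,287). The smaller fits the job, and I'll confirm that in crops.

```bash
cat > h.py <<'E'
import numpy as np,cv2
from cell import robot,cams
def pix2w(m,u,v,z,H=384):
    f=H/2/np.tan(np.radians(m['vfov'])/2)
    d=np.array([(u-m['cx'])/f,(v-m['cy'])/f,1.]);R=np.array(m['R']);t=np.array(m['t'])
    C=-R.T@t; d=R.T@d
    return C+d*(z-C[2])/d[2]
def w2pix(m,X,H=384):
    f=H/2/np.tan(np.radians(m['vfov'])/2)
    c=np.array(m['R'])@np.array(X)+m['t'];return c[:2]/c[2]*f+[m['cx'],m['cy']]
def crop(src,dst,x0,y0,w,h,s):
    im=cv2.imread(src)[y0:y0+h,x0:x0+w]
    cv2.imwrite(dst,cv2.resize(im,None,fx=s,fy=s,interpolation=cv2.INTER_CUBIC))
E
python3 - <<'E'
from h import *
crop("pics/top0.png","pics/c1.png",100,190,90,140,4)
crop("pics/top0.png","pics/c2.png",230,150,100,112,5)
E
```

```text
(no output)
```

View pics/c1.png

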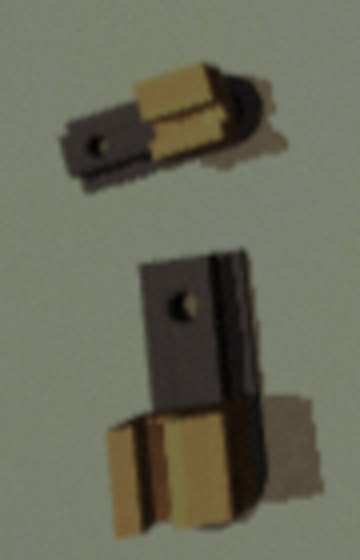

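View pics/c2.png

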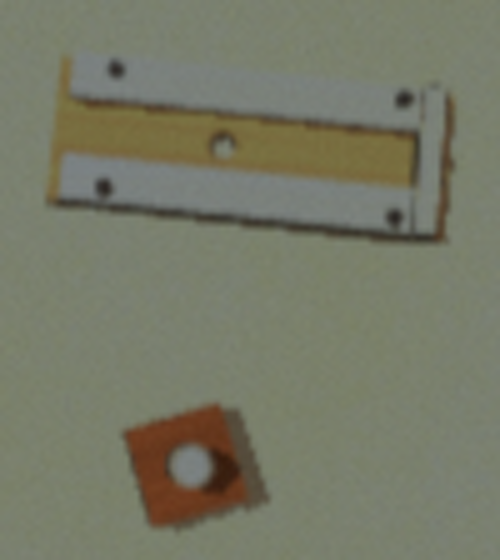

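```bash
python3 - <<'E'
from h import *
m=cams.camera_model("top")
c1=lambda x,y,z:pix2w(m,100+(x+.5)/4-.5,190+(y+.5)/4-.5,z)
c2=lambda x,y,z:pix2w(m,230+(x+.5)/5-.5,150+(y+.5)/5-.5,z)
h=c1(97,146,.024);b=c1(181,113,.064);print("stand hole",h,"block",b,np.linalg.norm((b-h)[:2]),np.arctan2(*(b-h)[1::-1]))
p=[c1(135,85,.064),c1(208,65,.064),c1(225,140,.064),c1(155,162,.064)];print(p)
rh=c2(223,146,.012);print("rail hole",rh)
s=[c2(116,69,.026),c2(404,99,.026),c2(104,187,.026),c2(394,217,.026)]
for a,b in((0,1),(2,3)):
  d=s[b]-s[a];print(np.linalg.norm(d),np.arctan2(d[1],d[0]))
print("screw mean",np.mean(s,0)); 
print("stop",c2(418,130,.026),c2(412,185,.026)); print("mouth",c2(62,150,.012))
for y in [(70,100),(62,153)]: print(c2(*y,.026))
print("pin",c2(190,466,.08), "holder", [c2(x,y,.04) for x,y in((124,432),(218,405),(247,497),(153,527))])
E
```

```text
stand hole [0.48510556 0.31304396 0.024     ] block [0.50122098 0.25401863 0.064     ] 0.06118574632875739 -1.304266668182395
[array([0.51719646, 0.27989166, 0.064     ]), array([0.52783555, 0.23982693, 0.064     ]), array([0.48587207, 0.22935226, 0.064     ]), array([0.47433941, 0.26748884, 0.064     ])]
rail hole [ 0.59483085 -0.04136323  0.012     ]
0.14017284691303802 -1.686275770796303
0.13971951351045084 -1.6868541650768758
screw mean [ 0.5939514  -0.05552602  0.026     ]
stop [ 0.59930794 -0.13476558  0.026     ] [ 0.57251484 -0.13079612  0.026     ]
mouth [0.59373055 0.03724554 0.012     ]
[0.61576388 0.0330387  0.026     ]
[0.58998847 0.03714921 0.026     ]
pin [ 0.44191637 -0.01780382  0.08      ] holder [array([0.45724437, 0.0098504 , 0.04      ]), array([ 0.46887939, -0.03381831,  0.04      ]), array([ 0.42675915, -0.04619141,  0.04      ]), array([ 0.41402365, -0.00275094,  0.04      ])]
```

The smaller stand is the upper one at (140,221). Its length measures about 115 mm, against about 165 mm for the lower one, so it is the one meant. Its nose points right in the picture. I'll turn the tool first, then travel.

Emit:
step_arm(
  moves=[
    {"turn": -1,"gripper": 1},
    {"turn": -1,"gripper": 1},
    {"turn": -1,"gripper": 1},
    {"turn": -1,"gripper": 1},
    {"turn": -1,"gripper": 1},
    {"turn": -1,"gripper": 1},
    {"turn": -1,"gripper": 1},
    {"turn": -1,"gripper": 1},
    {"turn": -1,"gripper": 1},
    {"turn": -1,"gripper": 1},
  ],
)

```text
schema error: expected keys xyz, turn, gripper
```

```bash
cat >> h.py <<'E'
def pose():
    from scipy.spatial.transform import Rotation as Ro
    o=robot.get_obs();R=Ro.from_quat(o['orientation']).as_matrix()
    return o,np.array(o['position']),R,np.arctan2(R[1,0],R[0,0])
def plan(target,yaw=None):
    """shift in tool units after turning to yaw (tool assumed vertical)"""
    o,p,R,psi=pose()
    print("t",o['time_s'],"pos",p.round(4),"yaw",round(psi,4),"tilt",R[2].round(4),"gap",round(o['finger_gap'],4),"q6",o['joints'][5].round(3))
    if yaw is not None: print("turn units (first)",(psi-yaw)/.12); psi=yaw
    d=np.array(target)-p
    print("xyz units",[round(v/.3,4) for v in (d@[np.cos(psi),np.sin(psi),0],d@[np.sin(psi),-np.cos(psi),0],-d[2])])
E
python3 - <<'E'
from h import *
plan([0.45,-.15,.22],1.84)
plan([0.50,.25,.20],1.84)
E
```

```text
t 0.15 pos [ 0.1747 -0.5475  0.2446] yaw 0.3088 tilt [ 2.0e-04 -1.4e-03 -1.0e+00] gap 0.0851 q6 1.431
turn units (first) -12.760195964172908
xyz units [np.float64(1.0331), np.float64(1.2371), np.float64(0.0821)]
t 0.15 pos [ 0.1747 -0.5475  0.2446] yaw 0.3088 tilt [ 2.0e-04 -1.4e-03 -1.0e+00] gap 0.0851 q6 1.431
turn units (first) -12.760195964172908
xyz units [np.float64(2.274), np.float64(1.7524), np.float64(0.1487)]
```

Emit:
step_arm(
  moves=[
    {"xyz": [0,0,0],"turn": -1,"gripper": 1},
    {"xyz": [0,0,0],"turn": -1,"gripper": 1},
    {"xyz": [0,0,0],"turn": -1,"gripper": 1},
    {"xyz": [0,0,0],"turn": -1,"gripper": 1},
    {"xyz": [0,0,0],"turn": -1,"gripper": 1},
    {"xyz": [0,0,0],"turn": -1,"gripper": 1},
    {"xyz": [0,0,0],"turn": -1,"gripper": 1},
    {"xyz": [0,0,0],"turn": -1,"gripper": 1},
    {"xyz": [0,0,0],"turn": -1,"gripper": 1},
    {"xyz": [0,0,0],"turn": -1,"gripper": 1},
  ],
)

```text
time_s: 1.4
position: [0.1747, -0.5476, 0.2449]
orientation: [0.727, 0.686, 0.0, -0.0]
contact_force: [0.8, -0.6, 0.6]
finger_gap: 0.0851
```

Emit:
step_arm(
  moves=[
    {"xyz": [0,0,0],"turn": -1,"gripper": 1},
    {"xyz": [0,0,0],"turn": -1,"gripper": 1},
    {"xyz": [0,0,0],"turn": -0.76,"gripper": 1},
    {"xyz": [0.103,0.124,0.008],"turn": 0,"gripper": 1},
    {"xyz": [0.103,0.124,0.008],"turn": 0,"gripper": 1},
    {"xyz": [0.103,0.124,0.008],"turn": 0,"gripper": 1},
    {"xyz": [0.103,0.124,0.008],"turn": 0,"gripper": 1},
    {"xyz": [0.103,0.124,0.008],"turn": 0,"gripper": 1},
    {"xyz": [0.103,0.124,0.008],"turn": 0,"gripper": 1},
    {"xyz": [0.103,0.124,0.008],"turn": 0,"gripper": 1},
  ],
)

```text
time_s: 2.65
position: [0.3688, -0.2686, 0.2283]
orientation: [0.606, 0.796, 0.0, 0.0]
contact_force: [-0.4, -0.9, 0.6]
finger_gap: 0.0855
```

```bash
python3 - <<'E'
from h import *
plan([0.50,.25,.20],1.84)
plan([0.45,-.15,.22],1.84)
E
```

```text
t 2.65 pos [ 0.3688 -0.2686  0.2283] yaw 1.8398 tilt [-0.e+00  1.e-04 -1.e+00] gap 0.0855 q6 0.496
turn units (first) -0.0019809504396191744
xyz units [np.float64(1.5502), np.float64(0.8812), np.float64(0.0944)]
t 2.65 pos [ 0.3688 -0.2686  0.2283] yaw 1.8398 tilt [-0.e+00  1.e-04 -1.e+00] gap 0.0855 q6 0.496
turn units (first) -0.0019809504396191744
xyz units [np.float64(0.3092), np.float64(0.3659), np.float64(0.0277)]
```

Emit:
step_arm(
  moves=[
    {"xyz": [0.103,0.124,0.009],"turn": 0,"gripper": 1},
    {"xyz": [0.103,0.124,0.009],"turn": 0,"gripper": 1},
    {"xyz": [0.103,0.124,0.009],"turn": 0,"gripper": 1},
    {"xyz": [0.155,0.063,0.009],"turn": 0,"gripper": 1},
    {"xyz": [0.155,0.063,0.009],"turn": 0,"gripper": 1},
    {"xyz": [0.155,0.063,0.009],"turn": 0,"gripper": 1},
    {"xyz": [0.155,0.063,0.009],"turn": 0,"gripper": 1},
    {"xyz": [0.155,0.063,0.009],"turn": 0,"gripper": 1},
    {"xyz": [0.155,0.063,0.009],"turn": 0,"gripper": 1},
    {"xyz": [0.155,0.063,0.009],"turn": 0,"gripper": 1},
  ],
)

```text
time_s: 3.9
position: [0.492, 0.1996, 0.2012]
orientation: [0.606, 0.796, -0.0, 0.0]
contact_force: [0.5, -0.9, -0.2]
finger_gap: 0.0857
```

```bash
python3 - <<'E'
from h import *
plan([0.50,.25,.20],1.84)
E
```

```text
t 3.9 pos [0.492  0.1996 0.2012] yaw 1.8401 tilt [-2.e-04 -2.e-04 -1.e+00] gap 0.0857 q6 1.536
turn units (first) 0.0005734467315221536
xyz units [np.float64(0.1549), np.float64(0.0705), np.float64(0.0041)]
```

Emit:
step_arm(
  moves=[
    {"xyz": [0.08,0.035,0],"turn": 0,"gripper": 1},
    {"xyz": [0.075,0.035,0],"turn": 0,"gripper": 1},
    {"xyz": [0,0,0],"turn": 0,"gripper": 1},
    {"xyz": [0,0,0],"turn": 0,"gripper": 1},
    {"xyz": [0,0,0],"turn": 0,"gripper": 1},
    {"xyz": [0,0,0],"turn": 0,"gripper": 1},
    {"xyz": [0,0,0],"turn": 0,"gripper": 1},
    {"xyz": [0,0,0],"turn": 0,"gripper": 1},
    {"xyz": [0,0,0],"turn": 0,"gripper": 1},
    {"xyz": [0,0,0],"turn": 0,"gripper": 1},
  ],
)

```text
time_s: 5.15
position: [0.5, 0.2484, 0.2014]
orientation: [0.606, 0.796, -0.0, 0.0]
contact_force: [-0.5, 0.9, -1.1]
finger_gap: 0.0855
```

```bash
python3 - <<'E'
from h import *
import json
plan([0.50,.25,.20],1.84)
m=cams.camera_model("wrist");im=cams.camera("wrist");cv2.imwrite("pics/w1.png",im[...,::-1])
json.dump({k:np.array(v).tolist() for k,v in m.items()},open("w1.json","w"))
print(-np.array(m['R']).T@m['t'])
E
```

```text
t 5.15 pos [0.5    0.2484 0.2014] yaw 1.84 tilt [-1.e-04  0.e+00 -1.e+00] gap 0.0855 q6 1.619
turn units (first) 3.228050794445991e-05
xyz units [np.float64(0.0053), np.float64(0.0014), np.float64(0.0048)]
[0.48022972 0.32354392 0.32982501]
```

View pics/w1.png

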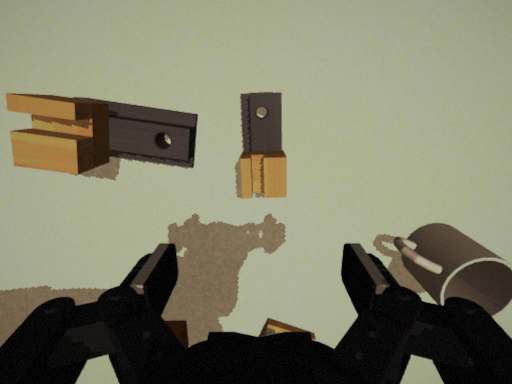

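```bash
python3 - <<'E'
from h import *
crop("pics/w1.png","pics/c3.png",215,80,95,130,5)
import json
m=json.load(open("w1.json"))
print(w2pix(m,[.5,.254,.064]),w2pix(m,[.485,.313,.024]))
E
```

```text
[259.7962033 181.1026559] [260.901428   114.58173705]
```

View pics/c3.png

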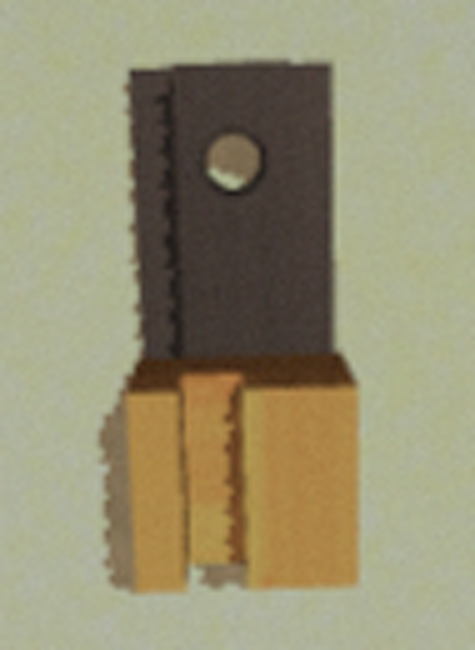

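```bash
python3 - <<'E'
from h import *
import json
m=json.load(open("w1.json"))
c=lambda x,y,z:pix2w(m,215+(x+.5)/5-.5,80+(y+.5)/5-.5,z)
P=[c(128,391,.064),c(357,386,.064),c(358,583,.064),c(134,592,.064)]
for p in P:print(p)
b=np.mean(P,0);print("block",b)
h=c(235,161,.024);print("hole",h);d=(b-h)[:2];print(np.linalg.norm(d),np.arctan2(d[1],d[0]))
for i,j in((0,3),(1,2),(1,0),(2,3)):
  e=P[j]-P[i];print(np.linalg.norm(e),np.arctan2(e[1],e[0]))
for A,B in (((332,65),(332,352)),((130,72),(143,352))):
  e=c(*B,.006)-c(*A,.006);print("flange",np.arctan2(e[1],e[0]))
e=c(183,352,.024)-c(175,68,.024);print("neckL",np.arctan2(e[1],e[0]))
E
```

```text
[0.47602647 0.27110547 0.064     ]
[0.51756853 0.28353035 0.064     ]
[0.52924921 0.24603618 0.064     ]
[0.48705394 0.23247682 0.064     ]
block [0.50247454 0.2582872  0.064     ]
hole [0.48495461 0.31587958 0.024     ]
0.06019825481385962 -1.2754855784546948
0.04017185629474469 -1.2927189777995993
0.03927149852482674 -1.2687924102270793
0.04336035080729338 -2.8509695297471005
0.04432038944773965 -2.8306673297162113
flange -1.27910791406307
flange -1.2727513472322147
neckL -1.2825132210849968
```

```bash
python3 - <<'E'
from h import *
plan([0.5025,.2573,.042],1.864)
E
```

```text
t 5.2 pos [0.5    0.2484 0.2015] yaw 1.8401 tilt [-1.e-04  0.e+00 -1.e+00] gap 0.0856 q6 1.619
turn units (first) -0.19906121273933763
xyz units [np.float64(0.0261), np.float64(0.0166), np.float64(0.5315)]
```

Emit:
step_arm(
  force=40,
  moves=[
    {"xyz": [0,0,0],"turn": -0.2,"gripper": 1},
    {"xyz": [0.026,0.0166,0.1],"turn": 0,"gripper": 1},
    {"xyz": [0,0,0.11],"turn": 0,"gripper": 1},
    {"xyz": [0,0,0.11],"turn": 0,"gripper": 1},
    {"xyz": [0,0,0.09],"turn": 0,"gripper": 1},
    {"xyz": [0,0,0.07],"turn": 0,"gripper": 1},
    {"xyz": [0,0,0.0515],"turn": 0,"gripper": 1},
    {"xyz": [0,0,0],"turn": 0,"gripper": 1},
    {"xyz": [0,0,0],"turn": 0,"gripper": 1},
    {"xyz": [0,0,0],"turn": 0,"gripper": 1},
  ],
)

```text
time_s: 6.45
position: [0.5033, 0.2575, 0.0431]
orientation: [0.596, 0.803, 0.001, 0.001]
contact_force: [-0.6, 0.2, -0.2]
finger_gap: 0.0857
```

```bash
python3 - <<'E'
from h import *
plan([0.5025,.2573,.042],1.864)
im=cams.camera("wrist");cv2.imwrite("pics/w2.png",im[...,::-1])
E
```

```text
t 6.45 pos [0.5033 0.2575 0.0431] yaw 1.8641 tilt [-0.      0.0019 -1.    ] gap 0.0857 q6 1.608
turn units (first) 0.0009235525580205314
xyz units [np.float64(0.0001), np.float64(-0.0029), np.float64(0.0035)]
```

View pics/w2.png

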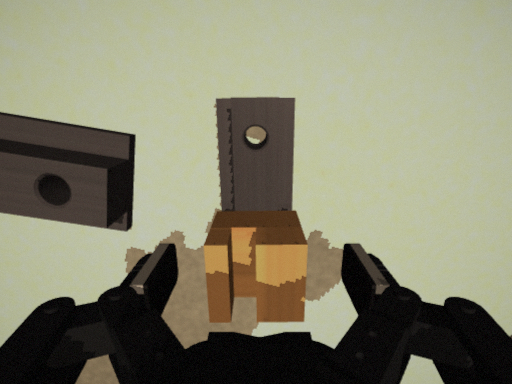

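The stand's block sits between the pads: block x 206–306, fingers at 177 and 343, hole at (256,134). I'll close the gripper.

Emit:
step_arm(
  force=60,
  moves=[
    {"xyz": [0,0,0],"turn": 0,"gripper": 0.4},
    {"xyz": [0,0,0],"turn": 0,"gripper": 0.3},
    {"xyz": [0,0,0],"turn": 0,"gripper": 0.3},
    {"xyz": [0,0,0],"turn": 0,"gripper": 0.3},
    {"xyz": [0,0,0],"turn": 0,"gripper": 0.3},
    {"xyz": [0,0,0],"turn": 0,"gripper": 0.3},
    {"xyz": [0,0,0],"turn": 0,"gripper": 0.3},
    {"xyz": [0,0,0],"turn": 0,"gripper": 0.3},
    {"xyz": [0,0,0],"turn": 0,"gripper": 0.3},
    {"xyz": [0,0,0],"turn": 0,"gripper": 0.3},
  ],
)

```text
time_s: 7.75
position: [0.5029, 0.2573, 0.0424]
orientation: [0.596, 0.803, 0.0, 0.0]
contact_force: [-0.0, -0.6, 4.6]
finger_gap: 0.0436
```

```bash
python3 - <<'E'
from h import *
o=robot.get_obs();print(o['contact_force'],o['moment'])
plan([0.5025,.2573,.15],1.455)
im=cams.camera("wrist");cv2.imwrite("pics/w3.png",im[...,::-1])
E
```

```text
[-0.02274456 -0.57975318  4.64137157] [-0.04135673  0.13455784  0.0521826 ]
t 7.75 pos [0.5029 0.2573 0.0424] yaw 1.864 tilt [-1.e-04  8.e-04 -1.e+00] gap 0.0436 q6 1.609
turn units (first) 3.407926207900937
xyz units [np.float64(-0.0002), np.float64(-0.0012), np.float64(-0.3587)]
```

View pics/w3.png

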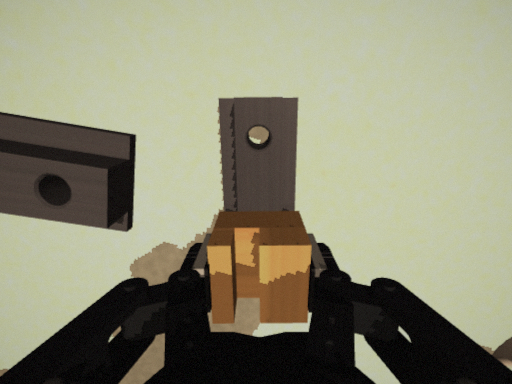

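Emit:
step_arm(
  moves=[
    {"xyz": [0,0,-0.05],"turn": 0,"gripper": 0.3},
    {"xyz": [0,0,-0.1],"turn": 0,"gripper": 0.3},
    {"xyz": [0,0,-0.12],"turn": 0,"gripper": 0.3},
    {"xyz": [0,0,-0.12],"turn": 0,"gripper": 0.3},
    {"xyz": [0,0,-0.08],"turn": 0,"gripper": 0.3},
    {"xyz": [0,0,-0.055],"turn": 0,"gripper": 0.3},
    {"xyz": [0,0,0],"turn": 0.9,"gripper": 0.3},
    {"xyz": [0,0,0],"turn": 0.9,"gripper": 0.3},
    {"xyz": [0,0,0],"turn": 0.9,"gripper": 0.3},
    {"xyz": [0,0,0],"turn": 0.71,"gripper": 0.3},
  ],
)

```text
time_s: 9.05
position: [0.5018, 0.257, 0.1995]
orientation: [0.748, 0.664, -0.001, -0.0]
contact_force: [-0.2, -0.2, -1.6]
finger_gap: 0.0431
```

```bash
python3 - <<'E'
from h import *
print(robot.get_obs()['contact_force'])
plan([0.511,-.031,.20],1.455)
E
```

```text
[-0.17869997 -0.21855588 -1.58401631]
t 9.05 pos [0.5018 0.257  0.1995] yaw 1.4518 tilt [-8.0e-04 -1.3e-03 -1.0e+00] gap 0.0431 q6 2.021
turn units (first) -0.026475330475532004
xyz units [np.float64(-0.9501), np.float64(0.1412), np.float64(-0.0018)]
```

Emit:
step_arm(
  moves=[
    {"xyz": [-0.08,0.014,0],"turn": 0,"gripper": 0.3},
    {"xyz": [-0.14,0.021,0],"turn": 0,"gripper": 0.3},
    {"xyz": [-0.14,0.021,0],"turn": 0,"gripper": 0.3},
    {"xyz": [-0.14,0.021,0],"turn": 0,"gripper": 0.3},
    {"xyz": [-0.14,0.021,0],"turn": 0,"gripper": 0.3},
    {"xyz": [-0.14,0.021,0],"turn": 0,"gripper": 0.3},
    {"xyz": [-0.11,0.014,0],"turn": 0,"gripper": 0.3},
    {"xyz": [-0.06,0.009,0],"turn": 0,"gripper": 0.3},
    {"xyz": [0,0,0],"turn": 0,"gripper": 0.3},
    {"xyz": [0,0,0],"turn": 0,"gripper": 0.3},
  ],
)

```text
time_s: 10.3
position: [0.5116, -0.03, 0.1995]
orientation: [0.747, 0.665, 0.0, -0.0]
contact_force: [-0.2, 0.2, -1.7]
finger_gap: 0.0433
```

```bash
python3 - <<'E'
from h import *
import json
plan([0.511,-.031,.20],1.455)
m=cams.camera_model("wrist");im=cams.camera("wrist");cv2.imwrite("pics/w4.png",im[...,::-1])
json.dump({k:np.array(v).tolist() for k,v in m.items()},open("w4.json","w"))
E
```

```text
t 10.3 pos [ 0.5116 -0.03    0.1995] yaw 1.4554 tilt [ 5.e-04 -6.e-04 -1.e+00] gap 0.0433 q6 1.471
turn units (first) 0.003557559351184218
xyz units [np.float64(-0.0037), np.float64(-0.0017), np.float64(-0.0018)]
```

View pics/w4.png

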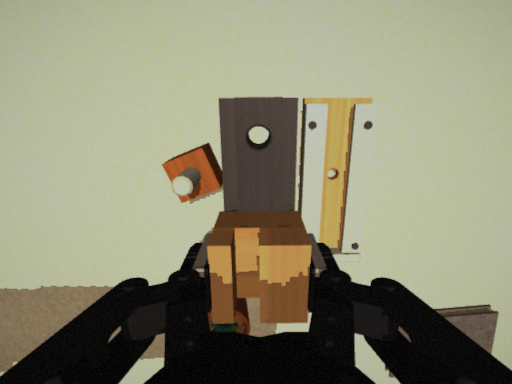

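Everything needed is visible: the rail hole at (332,173), the mouth end near row 103, and the pin knob at (184,186). The stand hangs level and straight in the jaws.

```bash
python3 - <<'E'
from h import *
crop("pics/w4.png","pics/c4.png",290,90,95,115,5)
crop("pics/w4.png","pics/c5.png",155,135,75,75,6)
E
```

```text
(no output)
```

View pics/c4.png

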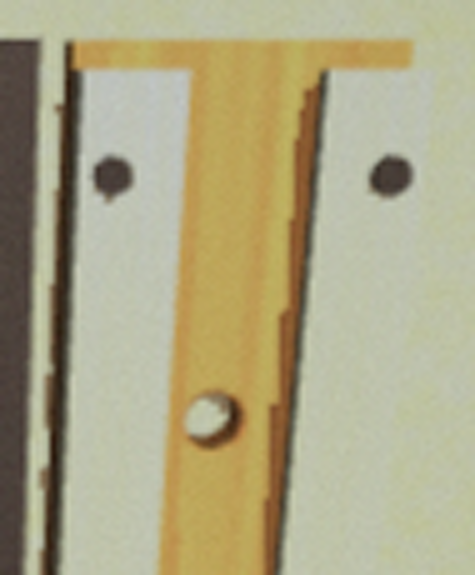

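View pics/c5.png

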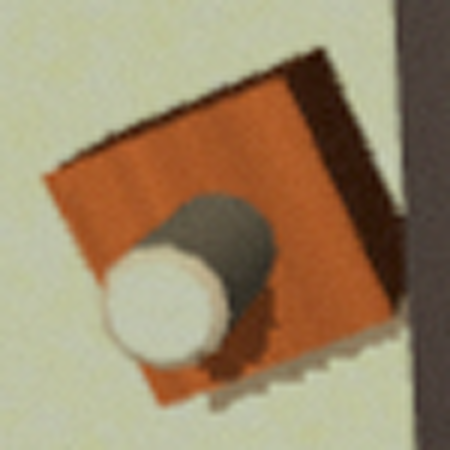

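```bash
python3 - <<'E'
from h import *
import json
m=json.load(open("w4.json"))
c=lambda x,y,z:pix2w(m,290+(x+.5)/5-.5,90+(y+.5)/5-.5,z)
k=lambda x,y,z:pix2w(m,155+(x+.5)/6-.5,135+(y+.5)/6-.5,z)
L=[c(190,70,.026),c(162,575,.026)];R=[c(327,70,.026),c(283,575,.026)]
for a,b in (L,R):
  d=b-a;print(np.arctan2(d[1],d[0]))
a=(L[0]+R[0])/2;b=(L[1]+R[1])/2;d=b-a;print("axis",a,b,np.arctan2(d[1],d[0]),"w",np.linalg.norm(L[0]-R[0]),np.linalg.norm(L[1]-R[1]))
h=c(213,419,.012);print("hole",h)
s1,s2=c(113,175,.026),c(391,175,.026);s3=pix2w(m,354.7,246,.026)
print("screws",s1,s2,(s1+s2)/2); e=s3-s2;print(np.linalg.norm(e),np.arctan2(e[1],e[0])); e=s1-s2;print("across",np.linalg.norm(e),np.arctan2(e[1],e[0])+np.pi/2)
print("pin top",k(167,305,.080),"holder",np.mean([k(45,178,.04),k(285,82,.04),k(395,313,.04),k(163,405,.04)],0))
# held stand hole in tool frame
o,p,Rt,psi=pose();T=lambda X:Rt.T@(X-p)
hh=pix2w(m,258.5,134.5,.1995+ (.024-.0424));print("stand hole tool",T(hh))
E
```

```text
-1.6725878570285544
-1.6768375000881515
axis [0.6038551  0.03742555 0.026     ] [ 0.59253641 -0.07110333  0.026     ] -1.6747125652015222 w 0.02784936427115548 0.027385547018812975
hole [ 0.59509648 -0.03831732  0.012     ]
screws [0.5732243  0.02003567 0.026     ] [0.63057083 0.01335653 0.026     ] [0.60189757 0.0166961  0.026     ]
0.14050787659800107 -1.682691253037979
across 0.05773417997555058 4.596441555192442
pin top [ 0.44335548 -0.01536544  0.08      ] holder [ 0.44241302 -0.01630564  0.04      ]
stand hole tool [0.06253365 0.00013784 0.01840733]
```

```bash
python3 - <<'E'
from h import *
plan([0.609,.087,.0557],1.4596)
E
```

```text
t 10.35 pos [ 0.5117 -0.0298  0.1995] yaw 1.456 tilt [ 4.e-04 -5.e-04 -1.e+00] gap 0.0428 q6 1.471
turn units (first) -0.030154730551579245
xyz units [np.float64(0.4228), np.float64(0.2793), np.float64(0.4793)]
```

Emit:
step_arm(
  moves=[
    {"xyz": [0.08,0.05,0],"turn": -0.03,"gripper": 0.3},
    {"xyz": [0.12,0.08,0],"turn": 0,"gripper": 0.3},
    {"xyz": [0.12,0.08,0],"turn": 0,"gripper": 0.3},
    {"xyz": [0.103,0.069,0],"turn": 0,"gripper": 0.3},
    {"xyz": [0,0,0.08],"turn": 0,"gripper": 0.3},
    {"xyz": [0,0,0.12],"turn": 0,"gripper": 0.3},
    {"xyz": [0,0,0.12],"turn": 0,"gripper": 0.3},
    {"xyz": [0,0,0.08],"turn": 0,"gripper": 0.3},
    {"xyz": [0,0,0.05],"turn": 0,"gripper": 0.3},
    {"xyz": [0,0,0.029],"turn": 0,"gripper": 0.3},
  ],
)

```text
time_s: 11.6
position: [0.6091, 0.0866, 0.0552]
orientation: [0.745, 0.667, -0.0, -0.0]
contact_force: [-0.2, 0.1, -2.2]
finger_gap: 0.0433
```

```bash
python3 - <<'E'
from h import *
plan([0.609,.087,.0557],1.4596)
for n in ("scene","top"):
    im=cams.camera(n);cv2.imwrite(f"pics/{n}2.png",im[...,::-1])
plan([0.609,.087,.0557],1.4596)
crop("pics/scene2.png","pics/s2.png",170,130,150,130,5)
crop("pics/top2.png","pics/t2.png",180,130,160,120,5)
E
```

```text
t 11.6 pos [0.6091 0.0866 0.0552] yaw 1.4595 tilt [-1.e-04 -6.e-04 -1.e+00] gap 0.0433 q6 1.693
turn units (first) -0.0010931612097549634
xyz units [np.float64(0.0013), np.float64(-0.0005), np.float64(-0.0016)]
t 11.7 pos [0.6091 0.0862 0.0554] yaw 1.4589 tilt [-2.e-04 -7.e-04 -1.e+00] gap 0.0432 q6 1.693
turn units (first) -0.00607639413595836
xyz units [np.float64(0.0026), np.float64(-0.0005), np.float64(-0.0011)]
```

View pics/s2.png

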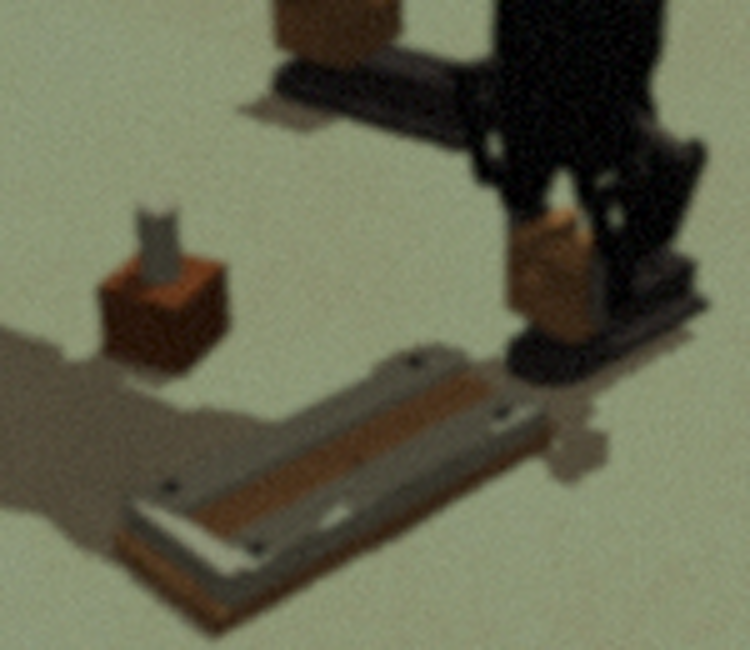

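View pics/t2.png

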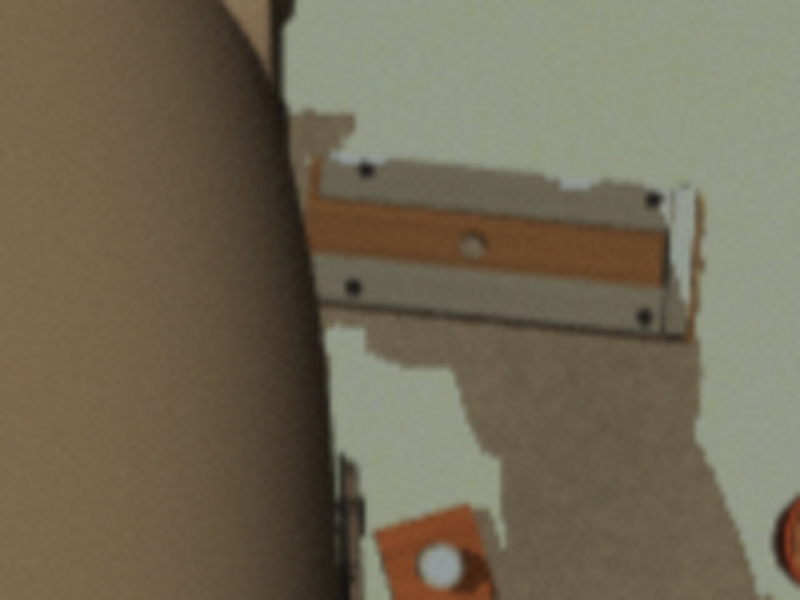

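In the scene crop, the stand's rounded nose at (530,360) is lined up with the open end of the slot. I'll feed it in slowly.

Emit:
step_arm(
  moves=[
    {"xyz": [-0.012,0,0],"turn": 0,"gripper": 0.3},
    {"xyz": [-0.012,0,0],"turn": 0,"gripper": 0.3},
    {"xyz": [-0.012,0,0],"turn": 0,"gripper": 0.3},
    {"xyz": [-0.012,0,0],"turn": 0,"gripper": 0.3},
    {"xyz": [-0.012,0,0],"turn": 0,"gripper": 0.3},
    {"xyz": [-0.012,0,0],"turn": 0,"gripper": 0.3},
    {"xyz": [-0.012,0,0],"turn": 0,"gripper": 0.3},
    {"xyz": [-0.012,0,0],"turn": 0,"gripper": 0.3},
    {"xyz": [-0.012,0,0],"turn": 0,"gripper": 0.3},
    {"xyz": [-0.012,0,0],"turn": 0,"gripper": 0.3},
  ],
)

```text
time_s: 12.95
position: [0.6053, 0.0499, 0.0558]
orientation: [0.746, 0.666, -0.0, 0.0]
contact_force: [-0.1, 0.3, -2.9]
finger_gap: 0.0434
```

```bash
python3 - <<'E'
from h import *
o=robot.get_obs();print(o['contact_force'],o['moment'])
plan([0.595-.111*.06,-.0395-.994*.06,.0557],1.4596)
im=cams.camera("scene");cv2.imwrite(f"pics/scene3.png",im[...,::-1])
crop("pics/scene3.png","pics/s3.png",170,130,150,130,5)
E
```

```text
[-0.12927379  0.28883855 -2.91119246] [-0.01186113 -0.01202136 -0.02530827]
t 12.95 pos [0.6053 0.0499 0.0558] yaw 1.4584 tilt [-1.e-04  1.e-04 -1.e+00] gap 0.0434 q6 1.633
turn units (first) -0.009920464206651197
xyz units [np.float64(-0.4999), np.float64(-0.001), np.float64(0.0005)]
```

View pics/s3.png

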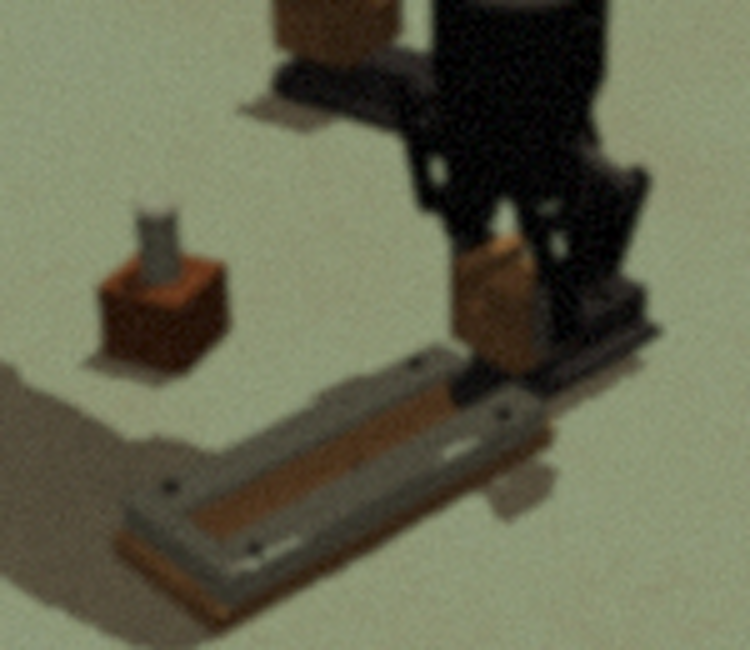

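The foot has entered cleanly between the lips with negligible force. Next I'll slide it most of the way.

Emit:
step_arm(
  moves=[
    {"xyz": [-0.03,0,0],"turn": 0,"gripper": 0.3},
    {"xyz": [-0.04,0,0],"turn": 0,"gripper": 0.3},
    {"xyz": [-0.045,0,0],"turn": 0,"gripper": 0.3},
    {"xyz": [-0.045,0,0],"turn": 0,"gripper": 0.3},
    {"xyz": [-0.045,0,0],"turn": 0,"gripper": 0.3},
    {"xyz": [-0.045,0,0],"turn": 0,"gripper": 0.3},
    {"xyz": [-0.045,0,0],"turn": 0,"gripper": 0.3},
    {"xyz": [-0.045,0,0],"turn": 0,"gripper": 0.3},
    {"xyz": [-0.04,0,0],"turn": 0,"gripper": 0.3},
    {"xyz": [-0.03,0,0],"turn": 0,"gripper": 0.3},
  ],
)

```text
time_s: 14.25
position: [0.5914, -0.073, 0.0558]
orientation: [0.746, 0.666, -0.0, 0.0]
contact_force: [0.6, 0.4, -1.3]
finger_gap: 0.0433
```

```bash
python3 - <<'E'
from h import *
o=robot.get_obs();print(o['contact_force'],o['moment'])
plan([0.595-.111*.06,-.0395-.994*.06,.0557],1.4596)
E
```

```text
[ 0.64102417  0.4087257  -1.30524472] [-0.0454113   0.07202388  0.04543637]
t 14.25 pos [ 0.5914 -0.073   0.0558] yaw 1.458 tilt [-1.e-04  0.e+00 -1.e+00] gap 0.0433 q6 1.426
turn units (first) -0.013052096254630626
xyz units [np.float64(-0.0878), np.float64(-0.0006), np.float64(0.0005)]
```

Emit:
step_arm(
  moves=[
    {"xyz": [-0.01,0,0],"turn": 0,"gripper": 0.3},
    {"xyz": [-0.01,0,0],"turn": 0,"gripper": 0.3},
    {"xyz": [-0.01,0,0],"turn": 0,"gripper": 0.3},
    {"xyz": [-0.01,0,0],"turn": 0,"gripper": 0.3},
    {"xyz": [-0.01,0,0],"turn": 0,"gripper": 0.3},
    {"xyz": [-0.008,0,0],"turn": 0,"gripper": 0.3},
    {"xyz": [-0.007,0,0],"turn": 0,"gripper": 0.3},
    {"xyz": [-0.006,0,0],"turn": 0,"gripper": 0.3},
    {"xyz": [-0.005,0,0],"turn": 0,"gripper": 0.3},
    {"xyz": [-0.004,0,0],"turn": 0,"gripper": 0.3},
  ],
)

```text
time_s: 15.5
position: [0.5888, -0.0961, 0.0558]
orientation: [0.746, 0.666, -0.0, 0.0]
contact_force: [0.1, -0.4, -2.2]
finger_gap: 0.0433
```

Emit:
step_arm(
  moves=[
    {"xyz": [-0.003,0,0],"turn": 0,"gripper": 0.3},
    {"xyz": [-0.003,0,0],"turn": 0,"gripper": 0.3},
    {"xyz": [-0.003,0,0],"turn": 0,"gripper": 0.3},
    {"xyz": [-0.003,0,0],"turn": 0,"gripper": 0.3},
    {"xyz": [0,0,0],"turn": 0,"gripper": 0.3},
    {"xyz": [0,0,0],"turn": 0,"gripper": 0.3},
    {"xyz": [0,0,0],"turn": 0,"gripper": 0.3},
    {"xyz": [0,0,0],"turn": 0,"gripper": 0.3},
    {"xyz": [0,0,0],"turn": 0,"gripper": 0.3},
    {"xyz": [0,0,0],"turn": 0,"gripper": 0.3},
  ],
)

```text
time_s: 16.75
position: [0.5884, -0.0996, 0.0558]
orientation: [0.746, 0.666, -0.0, 0.0]
contact_force: [0.3, -0.5, -2.6]
finger_gap: 0.0435
```

```bash
python3 - <<'E'
from h import *
o=robot.get_obs();print(o['contact_force'],o['moment'])
plan([0.595-.111*.06,-.0395-.994*.06,.0557],1.4596)
im=cams.camera("wrist");cv2.imwrite("pics/w5.png",im[...,::-1])
E
```

```text
[ 0.28115423 -0.53835416 -2.61577822] [ 0.01861475 -0.00976254  0.0281114 ]
t 16.75 pos [ 0.5884 -0.0996  0.0558] yaw 1.4584 tilt [-1.e-04  0.e+00 -1.e+00] gap 0.0435 q6 1.381
turn units (first) -0.010141256856057343
xyz units [np.float64(0.0014), np.float64(-0.0004), np.float64(0.0005)]
```

View pics/w5.png

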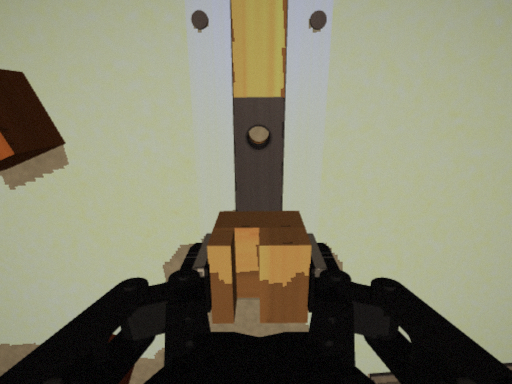

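There is no contact with the stop yet, and wood still shows through the hole at (259,134). I'll continue in small steps.

Emit:
step_arm(
  moves=[
    {"xyz": [-0.003,0,0],"turn": 0,"gripper": 0.3},
    {"xyz": [-0.003,0,0],"turn": 0,"gripper": 0.3},
    {"xyz": [-0.003,0,0],"turn": 0,"gripper": 0.3},
    {"xyz": [-0.003,0,0],"turn": 0,"gripper": 0.3},
    {"xyz": [-0.003,0,0],"turn": 0,"gripper": 0.3},
    {"xyz": [0,0,0],"turn": 0,"gripper": 0.3},
    {"xyz": [0,0,0],"turn": 0,"gripper": 0.3},
    {"xyz": [0,0,0],"turn": 0,"gripper": 0.3},
    {"xyz": [0,0,0],"turn": 0,"gripper": 0.3},
    {"xyz": [0,0,0],"turn": 0,"gripper": 0.3},
  ],
)

```text
time_s: 18.05
position: [0.5882, -0.1004, 0.0561]
orientation: [0.745, 0.667, 0.003, -0.002]
contact_force: [0.8, 13.3, 1.6]
finger_gap: 0.0433
```

```bash
python3 - <<'E'
from h import *
o=robot.get_obs();print(o['contact_force'],o['moment'])
plan([0.595-.111*.06,-.0395-.994*.06,.0557],1.4596)
im=cams.camera("wrist");cv2.imwrite("pics/w6.png",im[...,::-1])
crop("pics/w6.png","pics/c6.png",210,80,100,75,5)
E
```

```text
[ 0.81033897 13.25009669  1.62048111] [ 2.74759215 -0.27029336 -0.0185234 ]
t 18.05 pos [ 0.5882 -0.1004  0.0561] yaw 1.461 tilt [ 7.e-03  5.e-04 -1.e+00] gap 0.0433 q6 1.374
turn units (first) 0.011921574521545075
xyz units [np.float64(0.0043), np.float64(0.0001), np.float64(0.0015)]
```

View pics/c6.png

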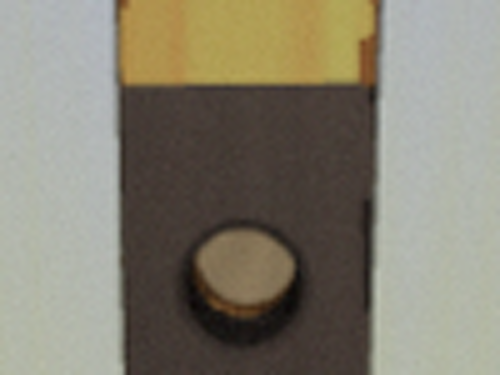

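The stop is reached: 13 N reaction, no further travel, and the rail hole's edge is visible under the stand's hole. I'll settle it, release and rise.

Emit:
step_arm(
  moves=[
    {"xyz": [0,0,0.003],"turn": 0,"gripper": 0.3},
    {"xyz": [0,0,0.002],"turn": 0,"gripper": 0.3},
    {"xyz": [0,0,0],"turn": 0,"gripper": 0.3},
    {"xyz": [0,0,0],"turn": 0,"gripper": 0.6},
    {"xyz": [0,0,0],"turn": 0,"gripper": 0.8},
    {"xyz": [0,0,0],"turn": 0,"gripper": 1},
    {"xyz": [0,0,0],"turn": 0,"gripper": 1},
    {"xyz": [0,0,-0.04],"turn": 0,"gripper": 1},
    {"xyz": [0,0,-0.1],"turn": 0,"gripper": 1},
    {"xyz": [0,0,-0.1],"turn": 0,"gripper": 1},
  ],
)

```text
time_s: 19.35
position: [0.5879, -0.1042, 0.1278]
orientation: [0.746, 0.666, -0.0, 0.0]
contact_force: [-0.5, -0.2, 0.2]
finger_gap: 0.0854
```

```bash
python3 - <<'E'
from h import *
import json
plan([0.4427,-.0166,.2],1.4596)
m=cams.camera_model("wrist");im=cams.camera("wrist");cv2.imwrite("pics/w7.png",im[...,::-1])
json.dump({k:np.array(v).tolist() for k,v in m.items()},open("w7.json","w"))
E
```

```text
t 19.35 pos [ 0.5879 -0.1042  0.1278] yaw 1.4582 tilt [-2.e-04  1.e-04 -1.e+00] gap 0.0854 q6 1.374
turn units (first) -0.011451077030555368
xyz units [np.float64(0.2364), np.float64(-0.5133), np.float64(-0.2408)]
```

View pics/w7.png

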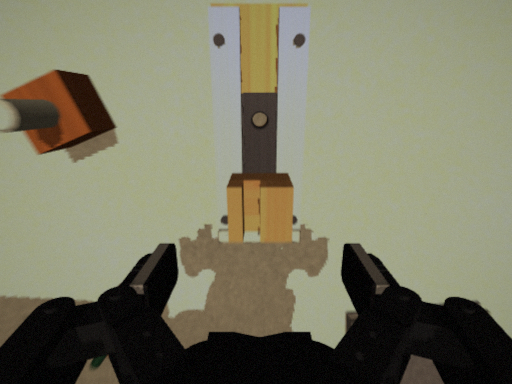

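The stand is home and free. It lies straight in the rail with its hole at (260,120). Next I'll move over the pin.

Emit:
step_arm(
  moves=[
    {"xyz": [0.02,-0.04,-0.05],"turn": -0.01,"gripper": 1},
    {"xyz": [0.036,-0.08,-0.05],"turn": 0,"gripper": 1},
    {"xyz": [0.045,-0.1,-0.05],"turn": 0,"gripper": 1},
    {"xyz": [0.045,-0.1,-0.05],"turn": 0,"gripper": 1},
    {"xyz": [0.045,-0.1,-0.04],"turn": 0,"gripper": 1},
    {"xyz": [0.03,-0.063,0],"turn": 0,"gripper": 1},
    {"xyz": [0.015,-0.03,0],"turn": 0,"gripper": 1},
    {"xyz": [0,0,0],"turn": 0,"gripper": 1},
    {"xyz": [0,0,0],"turn": 0,"gripper": 1},
    {"xyz": [0,0,0],"turn": 0,"gripper": 1},
  ],
)

```text
time_s: 20.65
position: [0.4433, -0.0169, 0.1981]
orientation: [0.745, 0.667, -0.0, -0.0]
contact_force: [0.7, 0.9, 0.7]
finger_gap: 0.0852
```

```bash
python3 - <<'E'
from h import *
import json
plan([0.4427,-.0166,.2],1.4596)
m=cams.camera_model("wrist");im=cams.camera("wrist");cv2.imwrite("pics/w8.png",im[...,::-1])
json.dump({k:np.array(v).tolist() for k,v in m.items()},open("w8.json","w"))
print(w2pix(m,[.4427,-.0166,.08]))
crop("pics/w8.png","pics/c8.png",210,120,100,100,6)
im=cams.camera("top");cv2.imwrite("pics/top4.png",im[...,::-1])
crop("pics/top4.png","pics/t4.png",220,140,120,120,5)
E
```

```text
t 20.65 pos [ 0.4433 -0.0169  0.1981] yaw 1.4592 tilt [-1.e-04 -2.e-04 -1.e+00] gap 0.0852 q6 1.463
turn units (first) -0.0035042931342876837
xyz units [np.float64(0.0008), np.float64(-0.0022), np.float64(-0.0063)]
[258.00555641 192.45714155]
```

View pics/c8.png

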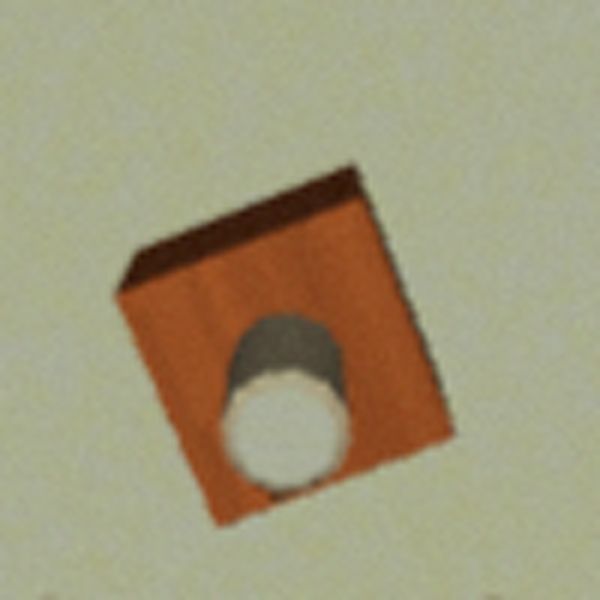

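View pics/t4.png

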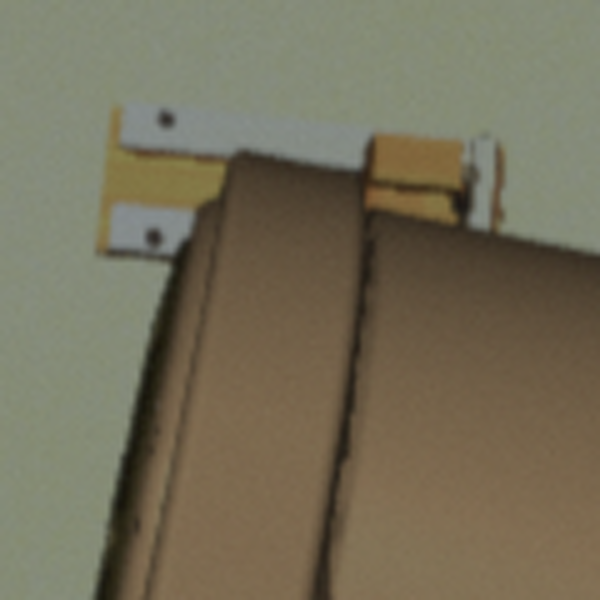

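View pics/w8.png

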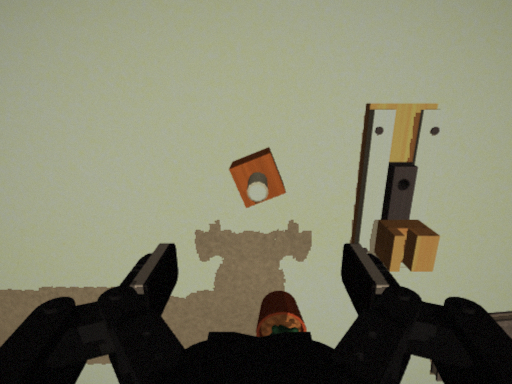

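```bash
python3 - <<'E'
from h import *
import json
crop("pics/w7.png","pics/c7.png",230,85,60,60,8)
crop("pics/w8.png","pics/c9.png",370,150,70,70,8)
m=json.load(open("w8.json"))
k=lambda x,y,z:pix2w(m,210+(x+.5)/6-.5,120+(y+.5)/6-.5,z)
print("pin",k(286,430,.08),"holder",np.mean([k(119,296,.04),k(360,198,.04),k(455,435,.04),k(219,526,.04)],0))
E
```

```text
pin [ 0.44214684 -0.01537756  0.08      ] holder [ 0.44217247 -0.01624978  0.04      ]
```

View pics/c7.png

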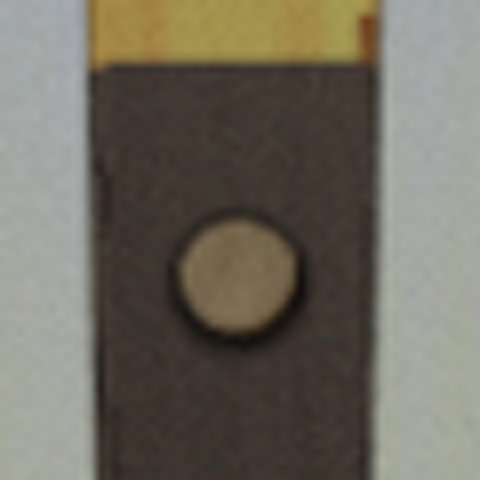

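View pics/c9.png

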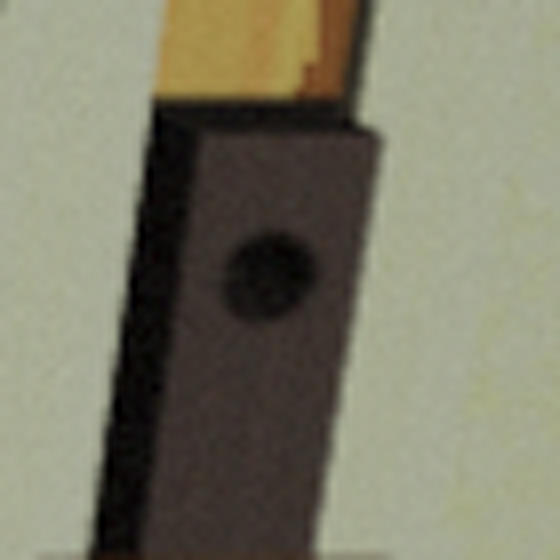

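```bash
python3 - <<'E'
from h import *
import json
m=json.load(open("w7.json"));print(pix2w(m,230+(238+.5)/8-.5,85+(277.5)/8-.5,.036), "see-through", pix2w(m,230+(238.5)/8-.5,85+(275.5)/8-.5,.012))
m=json.load(open("w8.json"));print(pix2w(m,370+(270+.5)/8-.5,150+(276)/8-.5,.036))
plan([.4422,-.0158,.0605],1.4596)
E
```

```text
[ 0.59588976 -0.03818676  0.036     ] see-through [ 0.59578163 -0.03924357  0.012     ]
[ 0.59573345 -0.03831744  0.036     ]
t 20.75 pos [ 0.4431 -0.0168  0.1981] yaw 1.4592 tilt [-1.e-04 -4.e-04 -1.e+00] gap 0.0857 q6 1.463
turn units (first) -0.0037332128060211618
xyz units [np.float64(0.0031), np.float64(-0.0035), np.float64(0.4585)]
```

Emit:
step_arm(
  force=40,
  moves=[
    {"xyz": [0.0035,-0.0035,0.06],"turn": 0,"gripper": 1},
    {"xyz": [0,0,0.1],"turn": 0,"gripper": 1},
    {"xyz": [0,0,0.1],"turn": 0,"gripper": 1},
    {"xyz": [0,0,0.09],"turn": 0,"gripper": 1},
    {"xyz": [0,0,0.06],"turn": 0,"gripper": 1},
    {"xyz": [0,0,0.0485],"turn": 0,"gripper": 1},
    {"xyz": [0,0,0],"turn": 0,"gripper": 0.7},
    {"xyz": [0,0,0],"turn": 0,"gripper": 0.5},
    {"xyz": [0,0,0],"turn": 0,"gripper": 0.4},
    {"xyz": [0,0,0],"turn": 0,"gripper": 0.3},
  ],
)

```text
time_s: 22.0
position: [0.4423, -0.0155, 0.0613]
orientation: [0.745, 0.667, 0.0, 0.0]
contact_force: [0.2, 0.4, 0.2]
finger_gap: 0.0254
```

```bash
python3 - <<'E'
from h import *
plan([.4422,-.0158,.0605],1.4596)
print(robot.get_obs()['contact_force'])
im=cams.camera("wrist");cv2.imwrite("pics/w9.png",im[...,::-1])
E
```

```text
t 22.0 pos [ 0.4423 -0.0155  0.0613] yaw 1.4596 tilt [-2.0e-04  1.1e-03 -1.0e+00] gap 0.0254 q6 1.465
turn units (first) -0.00023483446583612752
xyz units [np.float64(-0.001), np.float64(-0.0003), np.float64(0.0027)]
[0.16142815 0.43359081 0.17609842]
```

View pics/w9.png

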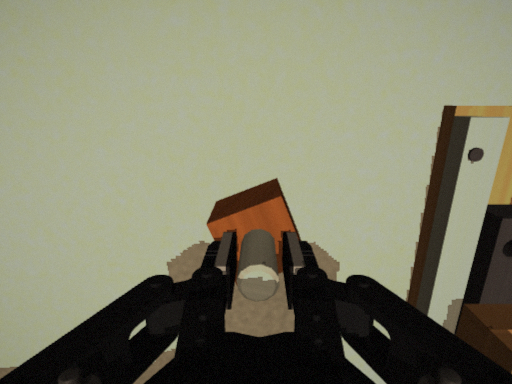

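Emit:
step_arm(
  force=50,
  moves=[
    {"xyz": [0,0,0],"turn": 0,"gripper": 0.15},
    {"xyz": [0,0,0],"turn": 0,"gripper": 0.1},
    {"xyz": [0,0,0],"turn": 0,"gripper": 0.1},
    {"xyz": [0,0,0],"turn": 0,"gripper": 0.1},
    {"xyz": [0,0,0],"turn": 0,"gripper": 0.1},
    {"xyz": [0,0,-0.03],"turn": 0,"gripper": 0.1},
    {"xyz": [0,0,-0.07],"turn": 0,"gripper": 0.1},
    {"xyz": [0,0,-0.1],"turn": 0,"gripper": 0.1},
    {"xyz": [0,0,-0.1],"turn": 0,"gripper": 0.1},
    {"xyz": [0,0,0],"turn": 0,"gripper": 0.1},
  ],
)

```text
time_s: 23.3
position: [0.4435, -0.0157, 0.153]
orientation: [0.745, 0.667, 0.001, 0.002]
contact_force: [1.1, 0.6, -1.2]
finger_gap: 0.0188
```

```bash
python3 - <<'E'
from h import *
import json
plan([.5958,-.0386,.12],1.4596)
print(robot.get_obs()['contact_force'])
m=cams.camera_model("wrist");im=cams.camera("wrist");cv2.imwrite("pics/w10.png",im[...,::-1])
json.dump({k:np.array(v).tolist() for k,v in m.items()},open("w10.json","w"))
E
```

```text
t 23.3 pos [ 0.4435 -0.0157  0.153 ] yaw 1.4596 tilt [-6.0e-04  4.6e-03 -1.0e+00] gap 0.0188 q6 1.465
turn units (first) 0.0003870219929906031
xyz units [np.float64(-0.0194), np.float64(0.513), np.float64(0.1101)]
[ 1.09581476  0.57511596 -1.22197796]
```

View pics/w10.png

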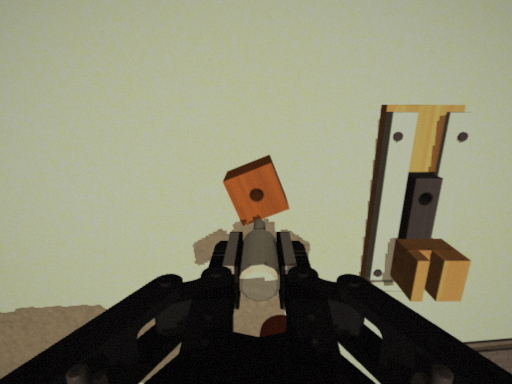

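```bash
python3 - <<'E'
from h import *
import json
crop("pics/w10.png","pics/c10.png",225,205,70,100,7)
m=json.load(open("w10.json"))
from scipy.spatial.transform import Rotation as Ro
o,p,R,psi=pose()
for u,v,dz in((258.5,284,.0187),(259,221,-.0553)):
    X=pix2w(m,u,v,p[2]+dz);print(R.T@(X-p))
print(w2pix(m,p+R@[0,0,-.0187]),w2pix(m,p+R@[0,0,.0553]))
E
```

```text
[-0.00108696  0.00109094 -0.01869735]
[-0.00167472  0.00145799  0.05530381]
[256.10769052 281.96917537] [256.93205932 218.81407038]
```

View pics/c10.png

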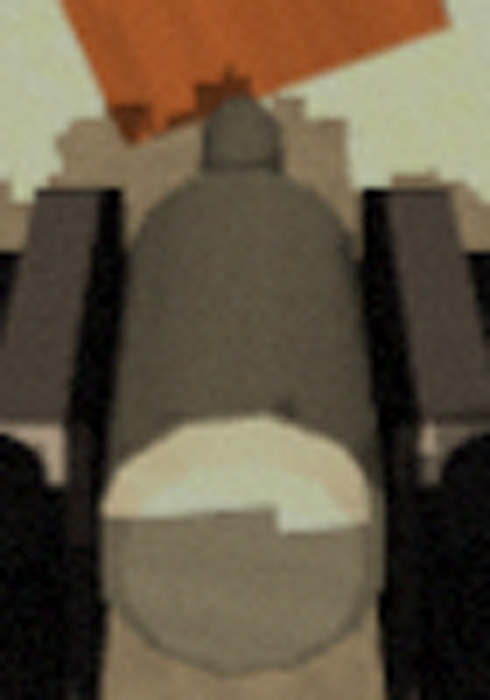

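Emit:
step_arm(
  moves=[
    {"xyz": [-0.001,0.04,0],"turn": 0,"gripper": 0.1},
    {"xyz": [-0.002,0.08,0],"turn": 0,"gripper": 0.1},
    {"xyz": [-0.003,0.11,0],"turn": 0,"gripper": 0.1},
    {"xyz": [-0.004,0.11,0],"turn": 0,"gripper": 0.1},
    {"xyz": [-0.003,0.09,0],"turn": 0,"gripper": 0.1},
    {"xyz": [-0.003,0.053,0],"turn": 0,"gripper": 0.1},
    {"xyz": [-0.002,0.026,0.07],"turn": 0,"gripper": 0.1},
    {"xyz": [0,0,0.07],"turn": 0,"gripper": 0.1},
    {"xyz": [0,0,0],"turn": 0,"gripper": 0.1},
    {"xyz": [0,0,0],"turn": 0,"gripper": 0.1},
  ],
)

```text
time_s: 24.6
position: [0.5932, -0.0377, 0.1084]
orientation: [0.745, 0.667, -0.0, -0.0]
contact_force: [-0.1, 1.2, -0.7]
finger_gap: 0.0183
```

```bash
python3 - <<'E'
from h import *
import json
plan([.5958,-.0386,.11],1.4596)
print(robot.get_obs()['contact_force'])
m=cams.camera_model("wrist");im=cams.camera("wrist");cv2.imwrite("pics/w11.png",im[...,::-1])
json.dump({k:np.array(v).tolist() for k,v in m.items()},open("w11.json","w"))
o,p,R,psi=pose()
print(w2pix(m,p+R@[0,0,-.0187]),w2pix(m,p+R@[0,0,.0553]))
im=cams.camera("scene");cv2.imwrite("pics/scene5.png",im[...,::-1])
crop("pics/w11.png","pics/c11.png",220,185,80,120,6)
crop("pics/scene5.png","pics/s5.png",180,130,130,120,6)
E
```

```text
t 24.6 pos [ 0.5932 -0.0377  0.1084] yaw 1.4596 tilt [ 0.e+00 -8.e-04 -1.e+00] gap 0.0183 q6 1.483
turn units (first) 0.00010717021451574679
xyz units [np.float64(-0.0019), np.float64(0.009), np.float64(-0.0052)]
[-0.09473797  1.21211762 -0.65921928]
[258.94896751 285.03204618] [259.16715931 220.1842564 ]
```

View pics/c11.png

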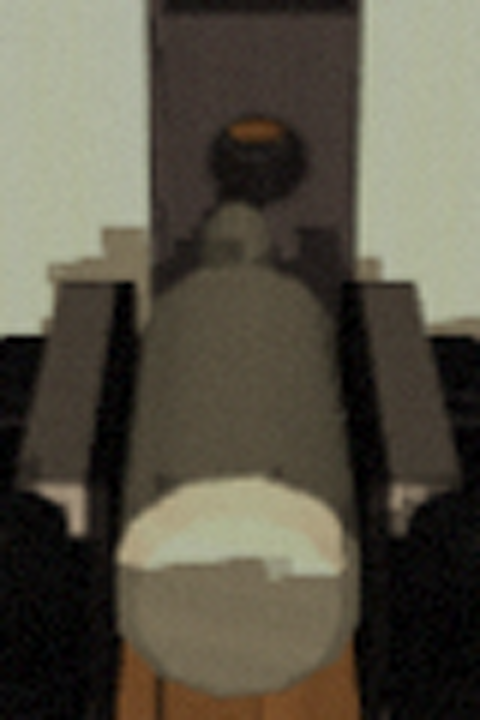

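View pics/s5.png

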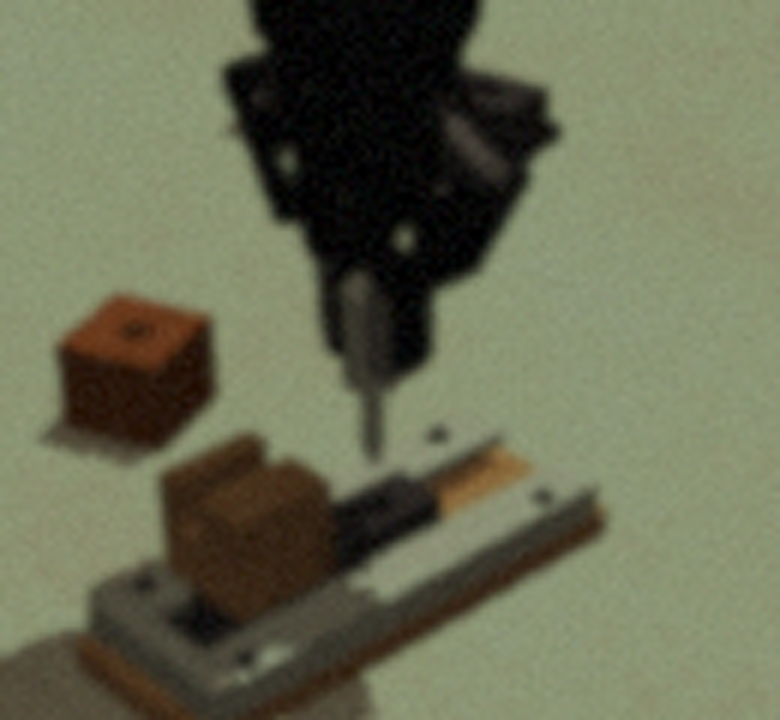

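```bash
python3 - <<'E'
from h import *
import json
m=json.load(open("w11.json"))
o,p,R,psi=pose()
print(p)
f=lambda x,y,z:R.T@(pix2w(m,220+(x+.5)/6-.5,185+(y+.5)/6-.5,z)-p)
print("hole",f(258,159,.036),"top",f(237,585,p[2]+.0187),"tip",f(237,206,p[2]-.0553),f(237,215,p[2]-.0553))
print("rimL/R/T",f(210,160,.036),f(305,160,.036),f(258,113,.036))
plan(p)
E
```

```text
[ 0.59365291 -0.03784159  0.10947409]
hole [-7.02719541e-05  2.32831945e-03  7.34769897e-02] top [ 0.0018602  -0.00010335 -0.01870052] tip [ 0.00116156 -0.00028198  0.05529946] [ 3.16759529e-05 -2.82852924e-04  5.52996914e-02]
rimL/R/T [-0.00020367 -0.00374107  0.07346963] [-0.00020761  0.00827172  0.07348425] [0.00610286 0.00231022 0.07347571]
t 24.7 pos [ 0.5937 -0.0378  0.1095] yaw 1.4596 tilt [-2.0e-04  1.2e-03 -1.0e+00] gap 0.0184 q6 1.483
xyz units [np.float64(0.0), np.float64(0.0), np.float64(-0.0)]
```

Emit:
step_arm(
  moves=[
    {"xyz": [-0.003,0.007,0],"turn": 0,"gripper": 0.1},
    {"xyz": [0,0,0.02],"turn": 0,"gripper": 0.1},
    {"xyz": [0,0,0],"turn": 0,"gripper": 0.1},
    {"xyz": [0,0,0],"turn": 0,"gripper": 0.1},
    {"xyz": [0,0,0],"turn": 0,"gripper": 0.1},
    {"xyz": [0,0,0],"turn": 0,"gripper": 0.1},
    {"xyz": [0,0,0],"turn": 0,"gripper": 0.1},
    {"xyz": [0,0,0],"turn": 0,"gripper": 0.1},
    {"xyz": [0,0,0],"turn": 0,"gripper": 0.1},
    {"xyz": [0,0,0],"turn": 0,"gripper": 0.1},
  ],
)

```text
time_s: 25.95
position: [0.5951, -0.0389, 0.1028]
orientation: [0.745, 0.667, -0.0, 0.0]
contact_force: [0.3, -1.1, -1.0]
finger_gap: 0.0183
```

```bash
python3 - <<'E'
from h import *
import json
plan([.5958,-.0386,.11],1.4596)
m=cams.camera_model("wrist");im=cams.camera("wrist");cv2.imwrite("pics/w12.png",im[...,::-1])
json.dump({k:np.array(v).tolist() for k,v in m.items()},open("w12.json","w"))
o,p,R,psi=pose()
print(w2pix(m,p+R@[0,0,-.0187]),w2pix(m,p+R@[0,0,.0553]),w2pix(m,list((p+R@[0,0,.0553])[:2])+[.036]))
crop("pics/w12.png","pics/c12.png",220,185,80,120,6)
E
```

```text
t 25.95 pos [ 0.5951 -0.0389  0.1028] yaw 1.4596 tilt [-1.e-04  1.e-04 -1.e+00] gap 0.0183 q6 1.482
turn units (first) -0.00022411567247767236
xyz units [np.float64(0.0012), np.float64(0.0024), np.float64(-0.024)]
[258.22938007 284.09628089] [258.56694319 219.76992948] [258.59875034 213.67691391]
```

View pics/c12.png

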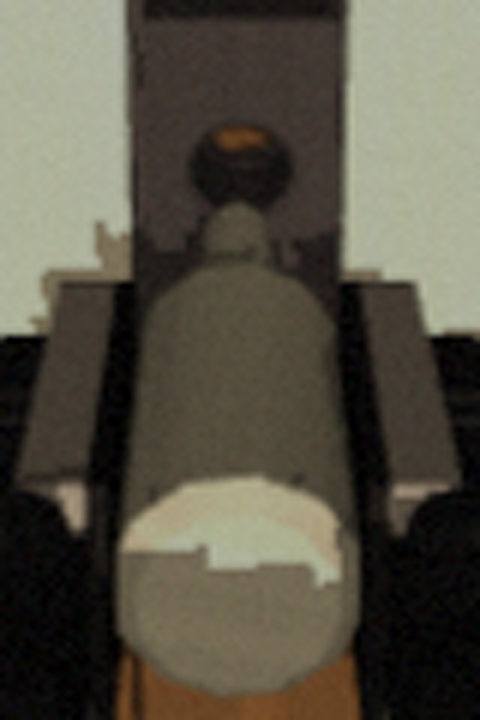

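The pin is centred on the hole: hole column about 240 in the crop, pin about 237, and the rows also agree. I'll descend partway and check the force.

Emit:
step_arm(
  moves=[
    {"xyz": [-0.002,0.001,0.01],"turn": 0,"gripper": 0.1},
    {"xyz": [0,0,0.01],"turn": 0,"gripper": 0.1},
    {"xyz": [0,0,0.01],"turn": 0,"gripper": 0.1},
    {"xyz": [0,0,0.01],"turn": 0,"gripper": 0.1},
    {"xyz": [0,0,0.01],"turn": 0,"gripper": 0.1},
    {"xyz": [0,0,0.01],"turn": 0,"gripper": 0.1},
    {"xyz": [0,0,0.01],"turn": 0,"gripper": 0.1},
    {"xyz": [0,0,0],"turn": 0,"gripper": 0.1},
    {"xyz": [0,0,0],"turn": 0,"gripper": 0.1},
    {"xyz": [0,0,0],"turn": 0,"gripper": 0.1},
  ],
)

```text
time_s: 27.25
position: [0.5954, -0.0395, 0.0819]
orientation: [0.745, 0.667, 0.0, 0.0]
contact_force: [-0.1, -0.1, -1.1]
finger_gap: 0.0186
```

```bash
python3 - <<'E'
from h import *
o=robot.get_obs();print(o['contact_force'],o['moment'])
plan([.5958,-.0386,.0578],1.4596)
E
```

```text
[-0.0970959  -0.06614688 -1.0547328 ] [ 0.01493899 -0.03210749 -0.00619869]
t 27.25 pos [ 0.5954 -0.0395  0.0819] yaw 1.4596 tilt [-1.e-04  3.e-04 -1.e+00] gap 0.0186 q6 1.481
turn units (first) -0.0001518577150749767
xyz units [np.float64(0.0032), np.float64(0.001), np.float64(0.0804)]
```

Force-free, with the tip about 9 mm inside the stand's hole. I'll continue down to the seat.

Emit:
step_arm(
  moves=[
    {"xyz": [0,0,0.01],"turn": 0,"gripper": 0.1},
    {"xyz": [0,0,0.01],"turn": 0,"gripper": 0.1},
    {"xyz": [0,0,0.01],"turn": 0,"gripper": 0.1},
    {"xyz": [0,0,0.01],"turn": 0,"gripper": 0.1},
    {"xyz": [0,0,0.01],"turn": 0,"gripper": 0.1},
    {"xyz": [0,0,0.01],"turn": 0,"gripper": 0.1},
    {"xyz": [0,0,0.01],"turn": 0,"gripper": 0.1},
    {"xyz": [0,0,0.007],"turn": 0,"gripper": 0.1},
    {"xyz": [0,0,0],"turn": 0,"gripper": 0.1},
    {"xyz": [0,0,0],"turn": 0,"gripper": 0.1},
  ],
)

```text
time_s: 28.5
position: [0.5953, -0.0395, 0.0588]
orientation: [0.745, 0.667, 0.0, 0.0]
contact_force: [0.0, 0.7, -1.6]
finger_gap: 0.0186
```

```bash
python3 - <<'E'
from h import *
o=robot.get_obs();print(o['contact_force'],o['moment'])
plan([.5958,-.0386,.0578],1.4596)
im=cams.camera("scene");cv2.imwrite("pics/scene6.png",im[...,::-1])
crop("pics/scene6.png","pics/s6.png",180,130,130,120,6)
E
```

```text
[ 0.01611186  0.65862913 -1.60011702] [ 0.03927294  0.02046727 -0.01684746]
t 28.5 pos [ 0.5953 -0.0395  0.0588] yaw 1.4597 tilt [-1.e-04  2.e-04 -1.e+00] gap 0.0186 q6 1.481
turn units (first) 0.0005233232498902396
xyz units [np.float64(0.0031), np.float64(0.0012), np.float64(0.0032)]
```

View pics/s6.png

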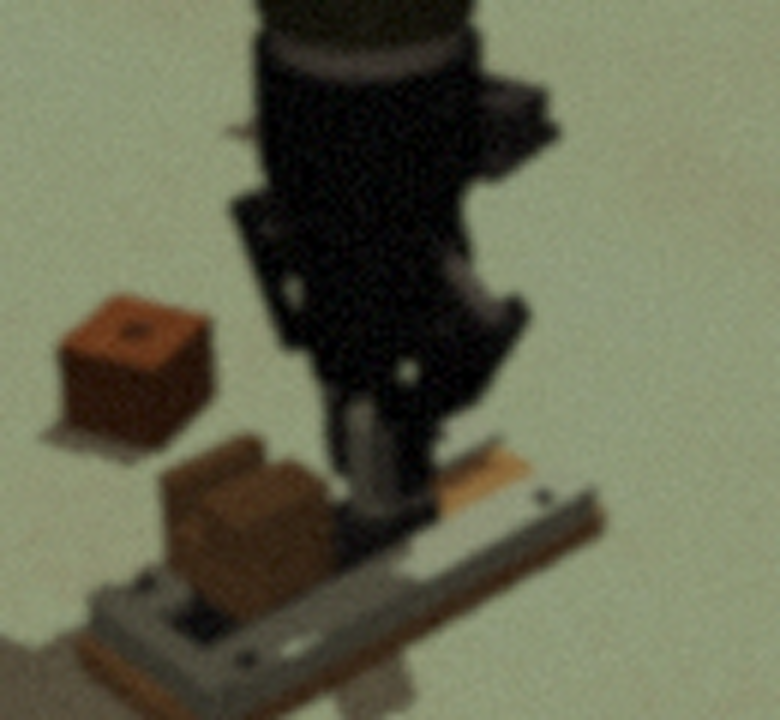

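Emit:
step_arm(
  moves=[
    {"xyz": [0,0,0.002],"turn": 0,"gripper": 0.1},
    {"xyz": [0,0,0.002],"turn": 0,"gripper": 0.1},
    {"xyz": [0,0,0.001],"turn": 0,"gripper": 0.1},
    {"xyz": [0,0,0],"turn": 0,"gripper": 0.1},
    {"xyz": [0,0,0],"turn": 0,"gripper": 0.1},
    {"xyz": [0,0,0],"turn": 0,"gripper": 0.1},
    {"xyz": [0,0,0],"turn": 0,"gripper": 0.1},
    {"xyz": [0,0,0],"turn": 0,"gripper": 0.1},
    {"xyz": [0,0,0],"turn": 0,"gripper": 0.1},
    {"xyz": [0,0,0],"turn": 0,"gripper": 0.1},
  ],
)

```text
time_s: 29.8
position: [0.5953, -0.0395, 0.0573]
orientation: [0.745, 0.667, 0.0, 0.0]
contact_force: [-1.7, 0.9, 3.5]
finger_gap: 0.0186
```

```bash
python3 - <<'E'
from h import *
o=robot.get_obs();print(o['contact_force'],o['moment'])
plan([.5958,-.0386,.0578],1.4596)
E
```

```text
[-1.74945986  0.93214068  3.45859166] [0.07421411 0.28229897 0.0024355 ]
t 29.8 pos [ 0.5953 -0.0395  0.0573] yaw 1.4596 tilt [-1.e-04  1.e-04 -1.e+00] gap 0.0186 q6 1.481
turn units (first) -1.8269500534628946e-05
xyz units [np.float64(0.0031), np.float64(0.0013), np.float64(-0.0016)]
```

The knob touches the foot: fz rose from −1.6 to +3.5 N at the expected height. I'll open and rise.

Emit:
step_arm(
  moves=[
    {"xyz": [0,0,0],"turn": 0,"gripper": 0.35},
    {"xyz": [0,0,0],"turn": 0,"gripper": 0.5},
    {"xyz": [0,0,0],"turn": 0,"gripper": 0.7},
    {"xyz": [0,0,0],"turn": 0,"gripper": 0.7},
    {"xyz": [0,0,0],"turn": 0,"gripper": 0.7},
    {"xyz": [0,0,-0.04],"turn": 0,"gripper": 0.7},
    {"xyz": [0,0,-0.1],"turn": 0,"gripper": 0.7},
    {"xyz": [0,0,-0.12],"turn": 0,"gripper": 0.7},
    {"xyz": [0,0,-0.12],"turn": 0,"gripper": 0.7},
    {"xyz": [0,0,-0.08],"turn": 0,"gripper": 0.7},
  ],
)

```text
time_s: 31.05
position: [0.596, -0.0396, 0.1983]
orientation: [0.745, 0.667, 0.001, 0.001]
contact_force: [-0.7, 0.5, -0.3]
finger_gap: 0.0598
```

Emit:
step_arm(
  moves=[
    {"xyz": [0,-0.08,0],"turn": 0,"gripper": 0.7},
    {"xyz": [0,-0.08,0],"turn": 0,"gripper": 0.7},
    {"xyz": [0,-0.04,0],"turn": 0,"gripper": 0.7},
    {"xyz": [0,0,0],"turn": 0,"gripper": 0.7},
    {"xyz": [0,0,0],"turn": 0,"gripper": 0.7},
    {"xyz": [0,0,0],"turn": 0,"gripper": 0.7},
    {"xyz": [0,0,0],"turn": 0,"gripper": 0.7},
    {"xyz": [0,0,0],"turn": 0,"gripper": 0.7},
    {"xyz": [0,0,0],"turn": 0,"gripper": 0.7},
    {"xyz": [0,0,0],"turn": 0,"gripper": 0.7},
  ],
)

```text
time_s: 32.3
position: [0.5357, -0.0328, 0.1952]
orientation: [0.745, 0.667, -0.0, 0.0]
contact_force: [-0.4, 0.1, -0.9]
finger_gap: 0.0599
```

```bash
python3 - <<'E'
from h import *
import json
plan([.5958,-.0386,.0578],1.4596)
m=cams.camera_model("wrist");im=cams.camera("wrist");cv2.imwrite("pics/w13.png",im[...,::-1])
for z in (.036,.076): print(w2pix(m,[.5955,-.0385,z]))
json.dump({k:np.array(v).tolist() for k,v in m.items()},open("w13.json","w"))
im=cams.camera("scene");cv2.imwrite("pics/scene7.png",im[...,::-1])
crop("pics/scene7.png","pics/s7.png",180,140,120,110,6)
u,v=w2pix(m,[.5955,-.0385,.05]).astype(int)
crop("pics/w13.png","pics/c13.png",max(0,u-50),max(0,v-50),100,100,6)
E
```

```text
t 32.3 pos [ 0.5357 -0.0328  0.1952] yaw 1.4596 tilt [-1.e-04  0.e+00 -1.e+00] gap 0.0599 q6 1.471
turn units (first) -0.00013796113843556057
xyz units [np.float64(0.0031), np.float64(0.2013), np.float64(0.4579)]
[316.06472048 179.98485091]
[324.43708552 191.30643415]
```

View pics/s7.png

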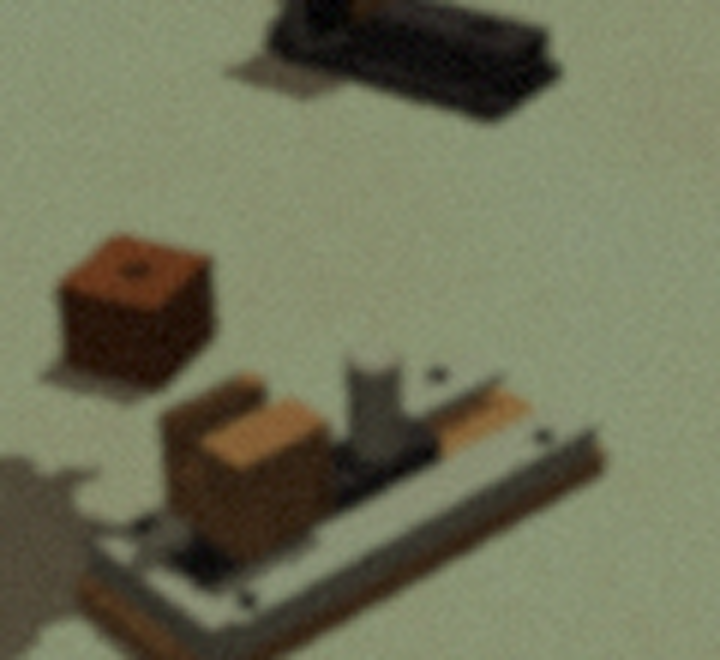

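View pics/c13.png

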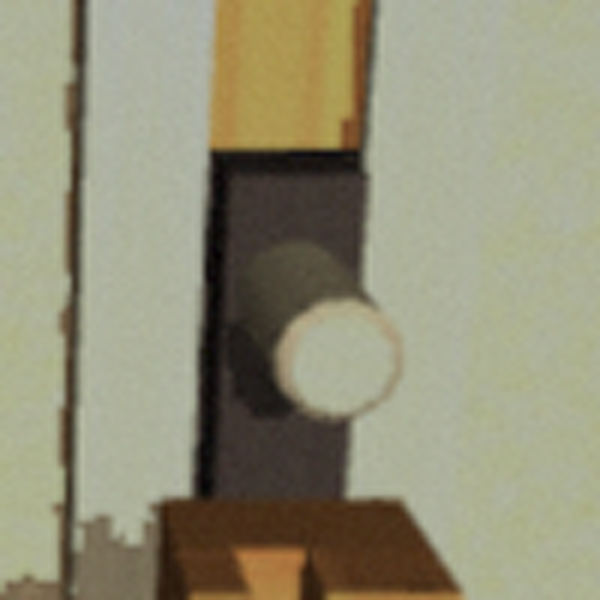

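```bash
python3 - <<'E'
from h import *
import json
m7=json.load(open("w7.json"));m=json.load(open("w13.json"))
u,v=w2pix(m,[.5955,-.0385,.05]).astype(int)-50
c=lambda x,y,z:pix2w(m,u+(x+.5)/6-.5,v+(y+.5)/6-.5,z)
print("tail before",pix2w(m7,230+(240.5)/8-.5,85+65.5/8-.5,.036),"after",c(293,172,.036))
print("knob top",c(339,358,.076))
L=[c(228,175,.036),c(215,495,.036)];d=L[1]-L[0];print("yaw",np.arctan2(d[1],d[0]))
o=robot.get_obs();print(o['finger_gap'],o['contact_force'])
E
```

```text
tail before [ 0.5981975  -0.01948493  0.036     ] after [ 0.59689127 -0.01860787  0.036     ]
knob top [ 0.59513925 -0.03936991  0.076     ]
yaw -1.6735903557409366
0.05940715118887452 [0.71203044 0.27846869 0.27974351]
```

The stand hasn't shifted: its tail is within about 1 mm of where it was, and its direction is −1.674 rad against about −1.68 for the rail. The knob top is about 1 mm from the hole's axis, and nothing touches the robot. I'll hand it in.

```bash
python3 - <<'E'
from cell import workorder
print(workorder.sign_off())
E
```

```text
the job is handed in; nothing more can be done
None
```

I fed the smaller stand nose first into the rail and slid it home against the stop. I then put the pin from its holder down through both holes, let go and handed the job in at about 32 s; sign-off gives no verdict.

- **Stand:** at the stop it gave a 13 N reaction and went no further, and both holes lined up to the eye. After the pin went in, the tail was within about 1.6 mm of its earlier position. Its direction was −1.674 rad against about −1.68 for the rail.
- **Pin:** the vertical force rose from −1.6 to +3.5 N as the knob met the foot, at the expected height. The knob's top measured about 1.2 mm from the hole's axis, and the pin looks upright.
- **Robot:** it is clear of everything, with the last force reading under 1 N.
- **Disagreement:** the top and wrist cameras differed by up to about 4 mm on some positions, so I relied on contact and wrist views for the fits.
- **Not checked:** I did not re-measure the mug, pot or notebook at the end. I kept the arm well clear of them and saw no unexpected contact.

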